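# Fit the drilled platen on the mould press

## Task

Close the little mould press: pick up the steel platen whose ear is drilled, and lower it level over the press's tall guide rod until it lies flat on the aluminium mould, squarely centred over it. Lower it all the way by hand rather than letting it drop down the rod, then let go. Leave the undrilled blank platen where it lies.

Things in the scene. Friction and masses are not known exactly. Their poses are not given: they have to be found in the camera images.
- platen: Drilled platen, loose, 0.3 to 0.55 kg: steel plate 100 x 80 mm, 12 mm thick (x -55 to +45 mm), with a flat ear 52 mm wide running on along +x to x = +138 mm; the ear has a through hole with a dark collar round it. An upright grip stands on the plate above the origin. Origin: underside, below the grip, within 10 mm of the centre of mass; z up. Starts flat on the bench.
- platen_grip (a point): Middle of the free part of the drilled platen's upright dark steel grip, 40 mm above the platen's underside, above its origin. The grip is 44 mm long along the platen's x and 16 mm thick along its y (pinch it across these 16 mm); it stands from 12 to 56 mm above the underside. Axes as the platen's.
- platen_ear (a point): Centre of the 26 mm hole in the drilled platen's ear, at its underside, 110 mm along the platen's +x from its origin. The collar on top is 38 mm across and 10 mm high, so the bore is 22 mm long.
- blank: Blank platen, loose, to be left alone: same size and shape as the drilled one, but its ear is solid, with no hole and no collar. Same origin and axes.
- press: Mould press, fixed: dark steel bed 205 x 95 x 14 mm with an aluminium mould and, at x = +110 mm, a vertical guide rod. Origin: on the bench below the mould centre; +x points from the mould to the rod, z up. The seated platen has its x along the press's +x and its origin 32 mm above the press's origin.
- mould_top (a point): Centre of the top face of the aluminium mould (76 x 64 mm, two halves), 32 mm above the bench.
- rod_tip (a point): Tip of the steel guide rod, on its axis, 155 mm above the bench. The rod is 16 mm thick, its top 15 mm taper to 6 mm; a shoulder 38 mm across round its foot ends level with the mould top.

How it is judged:
On the way:
1. the drilled platen is threaded on the rod, level (within 10 degrees), still 25 mm or more above the mould (horizontal distance between platen_ear and rod_tip below 0.012 m and z of platen_ear in the frame of rod_tip below -0.003 m and z of platen in the frame of mould_top above 0.025 m and angle between platen's own z axis and vertical below 0.175 rad), for 0.1 s.
At the end, for the whole second after the job is handed in: The drilled platen is on the guide rod (hole within 12 mm of the rod's axis), lies flat on the mould (underside within 6 mm of the mould top, tilt under about 6 degrees), is centred over the mould within 30 mm (so turned less than about 15 degrees from it), released and at rest (horizontal distance between platen_ear and rod_tip below 0.012 m and horizontal distance between platen and mould_top below 0.03 m and z of platen in the frame of mould_top below 0.006 m and angle between platen's own z axis and vertical below 0.1 rad and linear speed of platen below 0.02 m/s); the robot touches nothing.
It fails at once if the platen was dropped down the rod (moving faster than 0.6 m/s while on it) (horizontal distance between platen_ear and rod_tip below 0.012 m and z of platen_ear in the frame of rod_tip below 0 m and linear speed of platen above 0.6 m/s).
It fails at once if the blank platen was moved more than 30 mm (distance of blank from where it was at the start of the episode above 0.03 m).
It also fails if it takes over 43 s, if anything falls off the work surface, if the arm or the gripper's body presses on something with over 40 N, if the wrist force passes 120 N, or if a joint passes its speed limit or range.

## Robot

A 7-joint arm with a two-finger parallel gripper is mounted at the origin on a cart in front of the work surface, level with it; the furniture and walls round the work are solid. World frame = base frame: x ahead of the robot, y to its left, z up, the work surface at z = 0. Lengths are in m, angles in rad, forces in N, time in s.
With the tool pointing down it reaches from about 0.425 to 0.875 m from the base axis. Payload 4.7 kg.
Tool frame: the origin (TCP) lies on the centre line of the jaws, within the pads' length; the fingertips stand ahead of it and the grasp point (between the pads) lies 8 mm behind it (ctrl.finger_overhang is the x of the fingertips in the tool frame, in m); x points along the fingers, z is the direction in which the jaws open and shut, and the axes are right-handed (so a half turn about x gives the same grasp; the last joint's range is limited). The gripper opens to 87 mm and grips with 3 to 60 N. Pads are 19 mm wide; open, the fingers measure 117 mm over their backs; the gripper's body (75 mm by 190 mm) begins 51 mm behind the grasp point.
Start: joints at [1.156, 0.321, -0.07, 1.45, 0.023, 1.371, -0.057], TCP at [0.27, -0.591, 0.234] pointing down, gripper open.
Joint ranges: [-2.86, 2.86], [-0.3, 2.09], [-1.38, 1.24], [0.06, 2.45], [-1.56, 4.7], [0.09, 2.05], [-2.69, 2.69]. Speed limits (rad/s): [2.57, 2.57, 3.14, 3.14, 3.14, 3.14, 3.14].

## Interface

Orientations are given as a rotation vector (axis times angle).
In Python, from bench import readout, viewer, job, nets, ctrl gives the robot as it stands.
- The arm moves only by the shell command python3 -m creep 'ROWS' [FORCE]. ROWS is JSON, a list of rows, each an object with "linear": the shift along the tool's x, y, z in m, a list of three; "twist": the turn, a rotation vector about the tool's x, y, z in degrees, a list of three; "fingers": the gripper's target within -1 to 1 (shut at 1, half-way at 0, fully open at -1). A call has 1 to 8 rows; each row is the pose to reach, as a shift and turn from the pose commanded when the call began, along the tool's axes at that moment; what a row does not reach only later rows make up. A row lasts 1/12 s, in which the tool goes at most 41.7 mm and 7.16 degrees, less where a joint would pass 70% of its speed; a pose out of reach is approached as far as the arm can. A call with a gripper value outside its range is refused whole. The fingers move at their own pace and stop on an object; FORCE is the grip in N (left out, the last holds). Time passes only in rows, so rows that repeat a pose let the fingers close. It gives the time, the measured TCP pose, the force and the opening at its end, in the units of the state.
- readout.get_state(): the state, without advancing time (a new reading comes with each control period).
- viewer.get_image(name): name is "scene" or "top" or "wrist"; returns (picture, depth): 420x560x3 uint8, red, green, blue; 420x560 float32, m along the optical axis (not along the pixel's ray), 0 where there is no reading.
- viewer.camera_params(name): a dict with "K" (3x3 intrinsics, pixels), "cam_to_world" (4x4, takes a point from camera to world coordinates). Camera axes: x right, y down, z forward; pixel columns grow to the right and rows downward; lengths in m; the calibration is good to about 2 mm. The wrist camera is an equidistant fisheye: a pixel r from the principal point sees the ray r / f radians off the axis. A picture is of the moment at which its call begins: read the wrist's pose just before it. camera_params takes no time and is no camera call; for the wrist camera it gives the pose at the moment of the call.
- job.close_job(): hands the job in, once; it reports no verdict.
Trained networks look in the newest picture that a camera, given by its name, has taken for a name from the list of things; names that differ only in an ending like _2 or _b are one class to them, and where a whole thing is asked for, a point or a joint stands for the part that bears it (a point fixed in the world has none). Each returns a list of dicts, best first, with "conf" (0 to 1); they miss things now and then, are a little off and sometimes report something else, mostly with a low value. They report only what shows in the picture. A call takes as long as a camera call.
- nets.boxes_of(camera, label): "centre" ([x, y, z] in m, in world coordinates, good to about 4 mm: the middle of the surface that is visible of it).
- nets.place_of(camera, label): "centre" ([x, y, z] in m, in world coordinates, good to about 4 mm: a listed point, or the origin of a listed thing).
The state is a dict: "time": time; "joint_positions": joint angles; "qd": joint speeds; "joint_torque": joint torques, N m; "position": TCP position; "tool_rot": TCP orientation; "ft_force": force on the tool from outside, world axes, zero at the start; "torque": the same for the moment, N m; "grip_width": opening from 0.0 (shut) to 1.0 (fully open).
Only numpy, scipy, OpenCV 4.12 (cv2) and the standard library are available. Lean on these libraries where they do the work, as an engineer would, in place of code of your own. Each camera call takes 0.05 s, during which the arm holds its last target.

## Working session

There is one attempt and no reset: what is moved stays moved. The work goes in short steps, Python scripts to look and compute and a shell command to move; the robot and the scene stay as the last step left them, time stands still between calls to the robot, and variables do not carry over. Pictures are saved under pics/ and viewed, and the job is handed in when it is done.

```bash
ls; mkdir -p pics; cat > h.py <<'E'
import numpy as np,cv2
from scipy.spatial.transform import Rotation as R
from bench import readout, viewer, job, nets, ctrl
def save(cam,name):
    im,d=viewer.get_image(cam); cv2.imwrite('pics/'+name,im[:,:,::-1].copy()); return im,d
def back(cam,u,v,d):
    p=viewer.camera_params(cam);K=p['K'];T=np.array(p['cam_to_world'])
    K=np.array(K);z=d
    c=np.array([(u-K[0,2])/K[0,0]*z,(v-K[1,2])/K[1,1]*z,z,1]);return (T@c)[:3]
E
python3 - <<'E'
from h import *
np.set_printoptions(precision=3,suppress=True)
s=readout.get_state();print(s['time'],s['position'],s['tool_rot'],R.from_rotvec(s['tool_rot']).as_matrix(),s['grip_width'],ctrl.finger_overhang)
im,d=save('top','top0.png');np.save('top0d.npy',d);
for l in ['platen','platen_grip','platen_ear','blank','press','mould_top','rod_tip']:
    for r in nets.place_of('top',l)[:3]: print(l,np.array(r['centre']),round(r['conf'],2))
save('scene','sc0.png')
for l in ['platen_grip','platen_ear','press','mould_top','rod_tip']:
    for r in nets.place_of('scene',l)[:3]: print('s',l,np.array(r['centre']),round(r['conf'],2))
print(readout.get_state()['time'])
E
```

```text
pics
0.0 [ 0.27  -0.591  0.232] [ 0.889  1.384 -0.887] [[-0.001  0.909  0.416]
 [ 0.002  0.416 -0.909]
 [-1.    -0.    -0.002]] 0.9991404965505669 0.011
platen [0.494 0.278 0.001] 0.75
platen_grip [0.491 0.277 0.043] 0.93
platen_ear [ 0.6    0.297 -0.003] 0.67
blank [0.52  0.444 0.002] 0.64
press [ 0.488  0.087 -0.   ] 0.65
mould_top [0.489 0.087 0.034] 0.9
rod_tip [0.594 0.093 0.154] 0.79
s platen_grip [0.491 0.274 0.04 ] 0.8
s platen_ear [0.594 0.299 0.005] 0.82
s platen_ear [0.495 0.274 0.004] 0.45
s press [0.491 0.09  0.006] 0.59
s mould_top [0.492 0.086 0.028] 0.7
s rod_tip [ 0.496  0.277 -0.001] 0.67
0.7
```

View images.

View pics/top0.png

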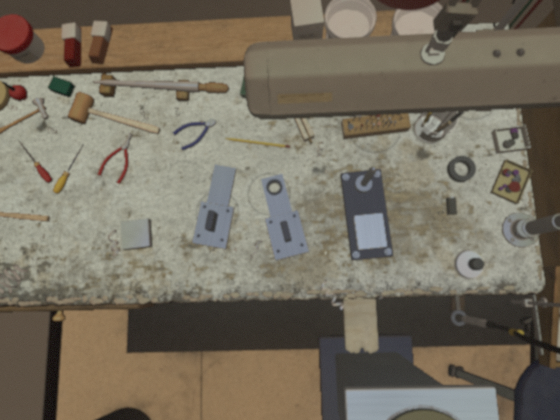

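View pics/sc0.png

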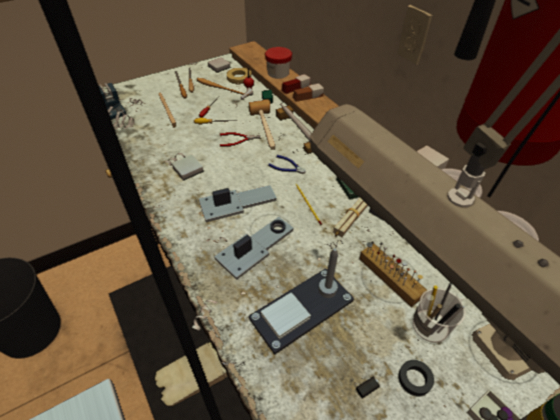

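The top picture shows the drilled platen with its grip at about (286,231) and hole at (274,187). The blank is to its left at (210,220), and the press has its mould at (370,231) and rod near (365,183). A beam runs across at rows 40–115. Next I'll measure these in depth.

```bash
python3 - <<'E'
from h import *
np.set_printoptions(precision=4,suppress=True)
d=np.load('top0d.npy');im=cv2.imread('pics/top0.png')
p=viewer.camera_params('top');K=np.array(p['K']);T=np.array(p['cam_to_world'])
u,v=np.meshgrid(np.arange(560),np.arange(420))
P=np.stack([(u-K[0,2])/K[0,0]*d,(v-K[1,2])/K[1,1]*d,d,np.ones_like(d)],-1)@T.T
P=P[...,:3]; np.save('P.npy',P)
print('cam',T[:3,3])
def blob(name,ul,vl,zl):
    m=np.zeros(d.shape,bool);m[vl[0]:vl[1],ul[0]:ul[1]]=1
    m&=(P[...,2]>zl[0])&(P[...,2]<zl[1])&(d>0)
    Q=P[m];print(name,len(Q),Q.mean(0),Q.min(0),Q.max(0))
    if len(Q)>5:
        r=cv2.minAreaRect((Q[:,:2]*1000).astype(np.float32));print('   rect',r)
blob('grip',(255,320),(170,265),(.045,.07))
blob('plate',(255,320),(170,265),(.006,.018))
blob('blankgrip',(190,240),(160,255),(.045,.07))
blob('collar',(255,300),(170,205),(.0185,.03))
blob('mould',(335,400),(160,265),(.025,.036))
blob('bed',(335,400),(160,265),(.008,.02))
blob('rod',(335,400),(160,265),(.08,.17))
blob('rodtop',(335,400),(160,265),(.14,.17))
blob('beam',(240,560),(30,120),(.15,3))
for q in [(300,80),(400,80),(500,80),(260,90),(360,112),(440,45)]:print(q,P[q[1],q[0]])
for q in [(286,231),(274,187),(267,230),(520,228),(345,300)]:print(q,P[q[1],q[0]])
cv2.imwrite('pics/crop.png',cv2.resize(im[150:280,180:420],None,fx=3.3,fy=3.3,interpolation=cv2.INTER_CUBIC))
E
```

```text
cam [0.3812 0.2557 0.9588]
grip 146 [0.4916 0.2761 0.056 ] [0.4701 0.2648 0.0452] [0.5136 0.2879 0.0617]
   rect ((492.1269836425781, 276.1903076171875), (43.15248107910156, 15.450934410095215), 12.383684158325195)
plate 2059 [0.5156 0.2823 0.0125] [0.4313 0.2273 0.0062] [0.6324 0.3484 0.0179]
   rect ((531.6661987304688, 295.007080078125), (199.0425567626953, 121.26689910888672), 5.126044750213623)
blankgrip 159 [0.5204 0.4432 0.0553] [0.4991 0.4328 0.0451] [0.5415 0.4546 0.0597]
   rect ((521.0560302734375, 444.21954345703125), (16.142147064208984, 43.28565216064453), 79.19981384277344)
collar 113 [0.6    0.3009 0.0221] [0.5809 0.2821 0.0186] [0.6184 0.3195 0.0273]
   rect ((599.0635375976562, 300.7598571777344), (36.28611755371094, 36.31330490112305), 41.66038513183594)
mould 1116 [0.5012 0.0901 0.0323] [0.4489 0.0543 0.0251] [0.6156 0.1224 0.036 ]
   rect ((532.77783203125, 91.79202270507812), (165.85693359375, 64.3525619506836), 4.542978763580322)
bed 2372 [0.5347 0.0943 0.0145] [0.426  0.0376 0.008 ] [0.6354 0.1446 0.02  ]
   rect ((530.5673217773438, 91.23370361328125), (204.9
[... 300 characters left out ...]
6055 0.1032 0.1573]
   rect ((597.55029296875, 96.92359161376953), (12.975194931030273, 12.581724166870117), 44.16481018066406)
beam 24687 [0.7415 0.0542 0.2609] [ 0.6898 -0.2504  0.1911] [0.8432 0.339  0.3793]
   rect ((766.4945678710938, 44.245452880859375), (589.4219970703125, 153.0224151611328), 89.93418884277344)
(300, 80) [0.7334 0.2378 0.2735]
(400, 80) [0.7275 0.0613 0.2682]
(500, 80) [ 0.7226 -0.1149  0.2607]
(260, 90) [0.7241 0.3103 0.2606]
(360, 112) [0.6921 0.1261 0.2171]
(440, 45) [0.7535 0.0103 0.3316]
(286, 231) [0.4914 0.2752 0.055 ]
(274, 187) [ 0.6042  0.3019 -0.001 ]
(267, 230) [0.5016 0.3205 0.0014]
(520, 228) [ 0.4853 -0.2394  0.0282]
(345, 300) [ 0.3365  0.1437 -0.0448]
```

View pics/crop.png

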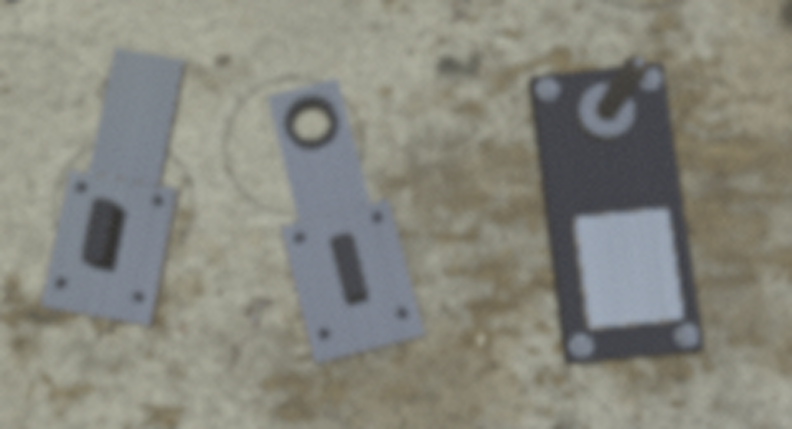

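```bash
python3 - <<'E'
from h import *
np.set_printoptions(precision=3,suppress=True)
P=np.load('P.npy')
for q in [(515,228),(530,228),(545,225),(555,222),(470,263),(430,125),(480,320),(530,370),(420,400)]:print(q,P[q[1],q[0]])
save('wrist','w0.png')
im,d=viewer.get_image('scene')
p=viewer.camera_params('scene');K=np.array(p['K']);T=np.array(p['cam_to_world']);print(T)
for q in [(60,50),(130,200),(200,390),(470,190),(485,140),(340,130),(370,180)]:print(q,d[q[1],q[0]],back('scene',*q,d[q[1],q[0]]))
p=viewer.camera_params('wrist');print(p)
E
```

```text
(515, 228) [ 0.487 -0.233  0.02 ]
(530, 228) [ 0.482 -0.247  0.053]
(545, 225) [ 0.481 -0.246  0.108]
(555, 222) [ 0.483 -0.249  0.137]
(470, 263) [ 0.411 -0.114  0.052]
(430, 125) [ 0.711 -0.047  0.083]
(480, 320) [ 0.287 -0.15  -0.017]
(530, 370) [ 0.097 -0.45  -0.417]
(420, 400) [ 0.126  0.001 -0.   ]
[[ 0.858 -0.382  0.342  0.272]
 [-0.513 -0.634  0.578 -0.23 ]
 [-0.004 -0.672 -0.74   0.732]
 [ 0.     0.     0.     1.   ]]
(60, 50) 0.0 [ 0.272 -0.23   0.732]
(130, 200) 0.21102911 [ 0.282 -0.062  0.582]
(200, 390) 0.35319635 [ 0.278 -0.09   0.367]
(470, 190) 0.6099565 [ 0.761 -0.006  0.308]
(485, 140) 0.5471643 [0.755 0.004 0.399]
(340, 130) 0.78713447 [0.725 0.269 0.267]
(370, 180) 0.7287807 [0.703 0.144 0.239]
{'K': array([[325.192,   0.   , 281.002],
       [  0.   , 325.192, 211.25 ],
       [  0.   ,   0.   ,   1.   ]]), 'cam_to_world': array([[ 0.416, -0.866, -0.278,  0.347],
       [-0.909, -0.396, -0.127, -0.556],
       [ 0.   ,  0.306, -0.952,  0.384],
       [ 0.   ,  0.   ,  0.   ,  1.   ]])}
```

View pics/w0.png

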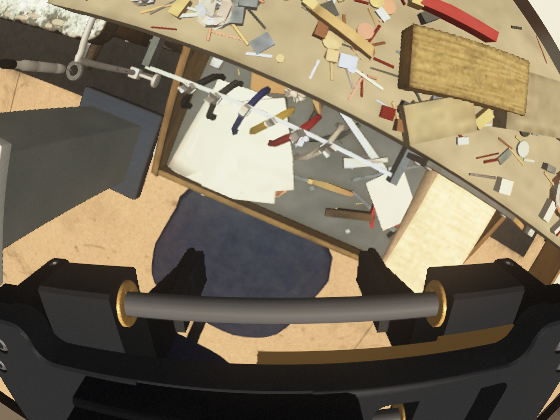

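```bash
python3 - <<'E'
from h import *
np.set_printoptions(precision=3,suppress=True)
im,d=viewer.get_image('scene')
for v in range(20,420,40):
    row=d[v,:240];idx=np.where((row>0)&(row<.5))[0]
    if len(idx): 
        a,b=idx[0],idx[-1];m=(a+b)//2;print(v,a,b,back('scene',a,v,row[a]),back('scene',b,v,row[b]))
p=viewer.camera_params('top');K=np.array(p['K']);T=np.linalg.inv(np.array(p['cam_to_world']))
P=np.load('P.npy')
for w in [(.28,-.08,.45),(.28,-.08,.37),(.28,-.06,.58),(.28,-.09,.2)]:
    c=T@np.array([*w,1]);u,v=K[0,0]*c[0]/c[2]+K[0,2],K[1,1]*c[1]/c[2]+K[1,2];print(w,u,v, P[int(v),int(u)] if 0<=u<560 and 0<=v<420 else None)
m=P[...,2]>.06
for t in range(0,420,20):
    i=np.where(m[t])[0]
    if len(i):print(t,[(int(x),P[t,x].round(2).tolist()) for x in i[::max(1,len(i)//4)]])
E
```

```text
20 46 73 [ 0.278 -0.051  0.672] [ 0.287 -0.052  0.67 ]
60 63 88 [ 0.278 -0.053  0.657] [ 0.287 -0.052  0.654]
100 80 103 [ 0.278 -0.055  0.64 ] [ 0.288 -0.052  0.636]
140 96 118 [ 0.278 -0.056  0.619] [ 0.288 -0.055  0.615]
180 113 132 [ 0.278 -0.058  0.595] [ 0.287 -0.059  0.592]
220 130 147 [ 0.278 -0.061  0.567] [ 0.287 -0.062  0.563]
260 146 162 [ 0.278 -0.064  0.532] [ 0.287 -0.066  0.529]
300 163 177 [ 0.278 -0.07   0.493] [ 0.287 -0.07   0.486]
340 179 192 [ 0.278 -0.077  0.444] [ 0.287 -0.077  0.433]
380 195 206 [ 0.277 -0.086  0.381] [ 0.286 -0.088  0.374]
(0.28, -0.08, 0.45) 597.3284776352656 365.2891775731831 None
(0.28, -0.08, 0.37) 554.0824610383304 353.2930128517455 [ 0.188 -0.387 -0.169]
(0.28, -0.06, 0.58) 684.9041108082564 396.9625125265465 None
(0.28, -0.09, 0.2) 499.7465776388627 336.45589962389124 [ 0.147 -0.547 -0.81 ]
0 [(0, [1.03, 0.91, 0.14]), (137, [1.03, 0.6, 0.12]), (274, [1.03, 0.29, 0.09]), (411, [0.82, 0.06, 0.35]), (558, [0.96, -0.33, 0.13])]
20 [(0, [1.0, 0.92, 0.12]), (68, [1.03, 0.8, 0.06]), (349, [0.94, 0.12, 0.13]), (430, [0.93, -0.05, 0.13]), (557
[... 1189 characters left out ...]
6, [0.42, -0.12, 0.07]), (479, [0.42, -0.13, 0.07]), (482, [0.42, -0.13, 0.06])]
280 [(0, [0.4, 0.91, 0.06]), (296, [0.38, 0.26, 0.96]), (495, [0.38, 0.26, 0.96]), (513, [0.38, 0.26, 0.96])]
300 [(109, [0.38, 0.26, 0.96]), (510, [0.38, 0.26, 0.96])]
320 [(5, [0.38, 0.26, 0.96]), (73, [0.38, 0.26, 0.96]), (81, [0.38, 0.26, 0.96]), (146, [0.38, 0.26, 0.96]), (487, [0.38, 0.26, 0.96])]
340 [(74, [0.38, 0.26, 0.96]), (524, [0.28, -0.1, 0.25]), (528, [0.28, -0.1, 0.27]), (532, [0.29, -0.1, 0.29]), (536, [0.29, -0.1, 0.3])]
360 [(195, [0.38, 0.26, 0.96]), (315, [0.38, 0.26, 0.96]), (550, [0.38, 0.26, 0.96])]
380 [(504, [0.38, 0.26, 0.96]), (528, [0.38, 0.26, 0.96])]
400 [(100, [0.38, 0.26, 0.96])]
```

```bash
python3 -m creep '[{"linear":[-0.04,0,0],"twist":[0,7,0],"fingers":-1},{"linear":[-0.08,0,0],"twist":[0,14,0],"fingers":-1},{"linear":[-0.11,0,0],"twist":[0,21,0],"fingers":-1},{"linear":[-0.14,0,0],"twist":[0,28,0],"fingers":-1},{"linear":[-0.16,0,0],"twist":[0,35,0],"fingers":-1},{"linear":[-0.16,0,0],"twist":[0,42,0],"fingers":-1},{"linear":[-0.16,0,0],"twist":[0,42,0],"fingers":-1}]'
python3 - <<'E'
from h import *
np.set_printoptions(precision=3,suppress=True)
s=readout.get_state();print(s['time'],s['joint_positions'],s['position'])
p=viewer.camera_params('wrist')
im,d=save('wrist','w1.png');np.save('w1d.npy',d)
K=p['K'];T=p['cam_to_world'];u,v=np.meshgrid(np.arange(560),np.arange(420))
x=(u-K[0,2])/K[0,0];y=(v-K[1,2])/K[1,1];r=np.hypot(x,y);f=np.tan(r)/np.maximum(r,1e-6)
P=np.stack([x*f*d,y*f*d,d,np.ones_like(d)],-1)@T.T;np.save('w1P.npy',P[...,:3])
E
```

```text
time: 1.43
position: [0.2638, -0.5786, 0.4042]
tool_rot: [1.051, 1.633, -0.809]
ft_force: [1.3, 0.2, -2.3]
grip_width: 0.998
1.4333 [ 1.114  0.521 -0.027  0.87   0.014  2.04  -0.068] [ 0.264 -0.579  0.404]
```

View pics/w1.png

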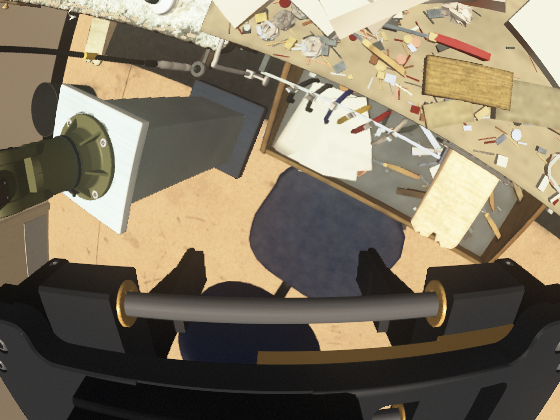

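```bash
python3 - <<'E'
import numpy as np
np.set_printoptions(precision=3,suppress=True)
P=np.load('w1P.npy');d=np.load('w1d.npy')
for u in range(0,260,20):
    for v in range(40,80,3):
        if d[v,u]>0 and P[v,u,2]>-.1 : print(u,v,P[v,u])
E
```

```text
0 46 [ 0.286 -0.098  0.323]
0 49 [ 0.282 -0.098  0.322]
20 49 [ 0.283 -0.105  0.29 ]
20 52 [ 0.278 -0.103  0.288]
40 49 [ 0.284 -0.111  0.255]
40 52 [ 0.28  -0.113  0.255]
60 52 [ 0.282 -0.121  0.221]
60 55 [ 0.276 -0.119  0.218]
80 52 [ 0.284 -0.128  0.184]
80 55 [ 0.28  -0.13   0.184]
100 40 [ 0.283  0.091 -0.047]
100 43 [ 0.275  0.091 -0.05 ]
100 46 [ 0.268  0.084 -0.047]
100 49 [ 0.261  0.082 -0.048]
100 52 [ 0.253  0.08  -0.049]
100 55 [ 0.284 -0.141  0.147]
100 58 [ 0.279 -0.144  0.149]
100 61 [ 0.231  0.072 -0.05 ]
100 64 [ 0.222  0.076 -0.057]
120 58 [ 0.283 -0.154  0.109]
120 61 [ 0.278 -0.155  0.108]
140 61 [ 0.282 -0.16   0.058]
140 64 [ 0.276 -0.157  0.053]
160 61 [ 0.286 -0.157 -0.006]
160 64 [ 0.28  -0.162 -0.003]
160 67 [ 0.273 -0.157 -0.012]
180 64 [ 0.286 -0.162 -0.074]
180 67 [ 0.28  -0.166 -0.073]
180 70 [ 0.272 -0.161 -0.084]
200 40 [ 0.352 -0.237 -0.001]
200 43 [ 0.346 -0.24   0.001]
200 46 [ 0.341 -0.241 -0.002]
220 40 [ 0.363 -0.31   0.056]
220 43 [ 0.359 -0.313  0.057]
220 46 [ 0.354 -0.314  0.055]
220 49 [ 0.349 -0.315  0.053]
220 52 [ 0.344 -0.316  0.051]
220 67 [ 0.318 -0.315  0.031]
240 40 [ 0.371 -0.392  0.153]
240 43 [ 0.368 -0.393  0.152]
240 46 [ 0.366 -0.291 -0.065]
240 70 [ 0.32  -0.314 -0.057]
240 73 [ 0.314 -0.314 -0.063]
```

The rod that crosses the scene image is a real obstacle. It is clamped at the bench front and rises from about (0.28,-0.16,0) to beyond (0.28,-0.05,0.67). It stands between the arm and the work, so I'll plan a tucked path, starting with a planar arm model fitted to the readings.

```bash
cat > plan.py <<'E'
from h import *
H,L1,L2,L3=.247,.46,.515,.349
def fk(q2,q4,q6):
    s=q2+q4;t=s+q6
    return np.array([L1*np.sin(q2)+L2*np.sin(s)+L3*np.sin(t), H+L1*np.cos(q2)+L2*np.cos(s)+L3*np.cos(t), t])
def pose(az,r,z,t,psi=0):
    # tool x along (sin t radial, cos t up); psi: roll about tool x (deg) from z_tool=outward radial plane
    er=np.array([np.cos(az),np.sin(az),0]);ez=np.array([0,0,1.])
    x=np.sin(t)*er+np.cos(t)*ez
    zz=-np.cos(t)*er+np.sin(t)*ez   # for t=pi -> +er
    y=np.cross(zz,x)
    M=np.stack([x,y,zz],1)@R.from_rotvec([np.radians(psi),0,0]).as_matrix()
    return er*r+ez*z,M
def rel(p,M,p0=None,M0=None):
    if p0 is None:
        s=readout.get_state();p0=np.array(s['position']);M0=R.from_rotvec(s['tool_rot']).as_matrix()
    return (M0.T@(p-p0)).round(3).tolist(), np.degrees(R.from_matrix(M0.T@M).as_rotvec()).round(1).tolist()
E
python3 - <<'E'
from plan import *
s=readout.get_state();q=s['joint_positions']
print(fk(q[1],q[3],q[5]),np.hypot(*s['position'][:2]),s['position'][2])
az=np.arctan2(s['position'][1],s['position'][0])
p,M=pose(az,*fk(q[1],q[3],q[5]));print(rel(p,M))
a=np.array([q[1],q[3],q[5]]);
for b in ([-.25,.9,1.95],):
  b=np.array(b)
  for f in np.linspace(0,1,17)[1:]:
    c=fk(*(a+f*(b-a)));print(c.round(3),rel(*pose(az,*c)))
E
```

```text
[0.63570276 0.40766588 3.42499597] 0.6352729892634139 0.408284581772882
([0.0, 0.0, 0.001], [-0.7, 0.0, -0.0])
[0.629 0.437 3.373] ([-0.025, -0.0, -0.014], [-0.7, -2.9, 0.0])
[0.62  0.465 3.322] ([-0.051, -0.0, -0.03], [-0.7, -5.9, 0.0])
[0.611 0.494 3.27 ] ([-0.075, -0.001, -0.047], [-0.7, -8.8, 0.1])
[0.6   0.521 3.219] ([-0.099, -0.001, -0.065], [-0.7, -11.8, 0.1])
[0.588 0.549 3.167] ([-0.122, -0.001, -0.085], [-0.7, -14.7, 0.1])
[0.575 0.576 3.116] ([-0.144, -0.001, -0.105], [-0.7, -17.7, 0.1])
[0.56  0.602 3.064] ([-0.165, -0.002, -0.126], [-0.7, -20.7, 0.1])
[0.544 0.628 3.012] ([-0.185, -0.002, -0.149], [-0.7, -23.6, 0.1])
[0.527 0.653 2.961] ([-0.204, -0.002, -0.172], [-0.7, -26.6, 0.2])
[0.509 0.677 2.909] ([-0.223, -0.003, -0.196], [-0.7, -29.5, 0.2])
[0.49  0.7   2.858] ([-0.24, -0.003, -0.221], [-0.7, -32.5, 0.2])
[0.469 0.723 2.806] ([-0.256, -0.003, -0.247], [-0.7, -35.4, 0.2])
[0.448 0.745 2.755] ([-0.271, -0.003, -0.274], [-0.7, -38.4, 0.2])
[0.425 0.765 2.703] ([-0.284, -0.004, -0.301], [-0.7, -41.3, 0.3])
[0.402 0.785 2.652] ([-0.297, -0.004, -0.329], [-0.7, -44.3, 0.3])
[0.378 0.804 2.6  ] ([-0.308, -0.005, -0.358], [-0.7, -47.2, 0.3])
```

```bash
python3 -m creep '[{"linear":[-0.034,0,-0.02],"twist":[0,-4,0],"fingers":-1},{"linear":[-0.067,0,-0.042],"twist":[0,-8,0],"fingers":-1},{"linear":[-0.099,0,-0.065],"twist":[0,-12,0],"fingers":-1},{"linear":[-0.130,0,-0.092],"twist":[0,-16,0],"fingers":-1},{"linear":[-0.158,0,-0.119],"twist":[0,-20,0],"fingers":-1},{"linear":[-0.185,0,-0.149],"twist":[0,-24,0],"fingers":-1},{"linear":[-0.210,0,-0.18],"twist":[0,-28,0],"fingers":-1},{"linear":[-0.233,0,-0.21],"twist":[0,-31,0],"fingers":-1}]'
python3 - <<'E'
from plan import *
s=readout.get_state();q=s['joint_positions'];print(s['time'],np.round(q,3))
p0=np.array(s['position']);M0=R.from_rotvec(s['tool_rot']).as_matrix()
p=viewer.camera_params('wrist')
im,d=save('wrist','w2.png');np.save('w2d.npy',d)
K=p['K'];T=p['cam_to_world'];u,v=np.meshgrid(np.arange(560),np.arange(420))
x=(u-K[0,2])/K[0,0];y=(v-K[1,2])/K[1,1];r=np.hypot(x,y);f=np.tan(r)/np.maximum(r,1e-6)
P=np.stack([x*f*d,y*f*d,d,np.ones_like(d)],-1)@T.T;np.save('w2P.npy',P[...,:3])
az=np.arctan2(p0[1],p0[0]);a=np.array([q[1],q[3],q[5]]);b=np.array([-.25,.35,2.0])
for f in np.linspace(0,1,13)[1:]:
    c=fk(*(a+f*(b-a)));print(c.round(3),rel(*pose(az,*c)))
E
```

```text
time: 2.15
position: [0.2124, -0.4504, 0.6903]
tool_rot: [0.746, 1.16, -0.97]
ft_force: [0.2, 0.3, 0.8]
grip_width: 0.997
2.15 [ 1.124  0.012 -0.066  0.888  0.027  1.986 -0.072]
[0.487 0.722 2.82 ] ([-0.023, -0.0, 0.001], [-0.8, -2.8, 0.3])
[0.474 0.754 2.755] ([-0.058, -0.001, -0.003], [-0.8, -6.6, 0.3])
[0.46  0.786 2.689] ([-0.092, -0.001, -0.008], [-0.8, -10.3, 0.3])
[0.443 0.818 2.624] ([-0.127, -0.001, -0.016], [-0.8, -14.1, 0.4])
[0.424 0.848 2.558] ([-0.161, -0.001, -0.026], [-0.7, -17.8, 0.4])
[0.403 0.878 2.493] ([-0.196, -0.002, -0.038], [-0.7, -21.6, 0.4])
[0.38  0.906 2.427] ([-0.229, -0.002, -0.053], [-0.7, -25.3, 0.4])
[0.355 0.933 2.362] ([-0.262, -0.002, -0.069], [-0.7, -29.1, 0.5])
[0.329 0.96  2.296] ([-0.294, -0.003, -0.088], [-0.7, -32.9, 0.5])
[0.3   0.984 2.231] ([-0.326, -0.003, -0.108], [-0.7, -36.6, 0.5])
[0.27  1.007 2.165] ([-0.356, -0.004, -0.131], [-0.7, -40.4, 0.5])
[0.239 1.029 2.1  ] ([-0.385, -0.004, -0.156], [-0.7, -44.1, 0.6])
```

View pics/w2.png

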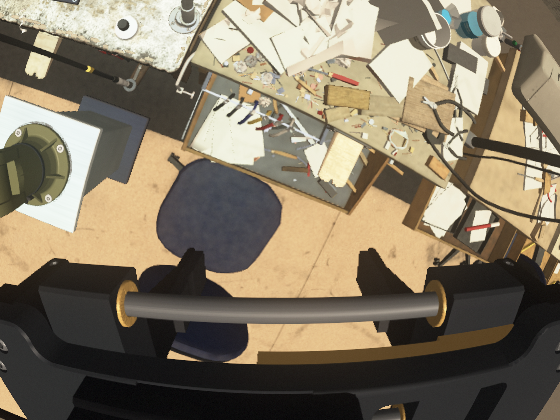

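```bash
python3 - <<'E'
import numpy as np
np.set_printoptions(precision=3,suppress=True)
P=np.load('w2P.npy');d=np.load('w2d.npy')
for u in range(0,140,15):
    c=[P[v,u] for v in range(20,100) if d[v,u]>0 and .26<P[v,u,0]<.31 and P[v,u,2]>.02]
    if c:print(u,np.mean(c,0))
for q in [(480,142),(520,148),(555,155),(185,5),(190,20),(205,0),(170,0),(540,60),(555,120),(480,40)]:print(q,P[q[1],q[0]])
m=(P[...,2]>.3)&(d>0)&(np.arange(420)[:,None]<240)
ys,xs=np.where(m);print(len(ys)); 
for i in range(0,len(ys),max(1,len(ys)//25)):print(xs[i],ys[i],P[ys[i],xs[i]])
E
```

```text
0 [ 0.284 -0.08   0.434]
15 [ 0.283 -0.086  0.399]
30 [ 0.282 -0.092  0.359]
45 [ 0.282 -0.099  0.316]
60 [ 0.282 -0.108  0.269]
75 [ 0.28  -0.121  0.219]
90 [ 0.281 -0.139  0.175]
105 [ 0.279 -0.154  0.104]
(480, 142) [ 0.559 -1.159  0.131]
(520, 148) [ 0.57  -1.167  0.282]
(555, 155) [ 0.575 -1.174  0.4  ]
(185, 5) [ 0.471 -0.266  0.163]
(190, 20) [ 0.473 -0.275  0.05 ]
(205, 0) [ 0.551 -0.278  0.001]
(170, 0) [ 0.517 -0.196  0.002]
(540, 60) [ 0.709 -0.947  0.423]
(555, 120) [ 0.645 -1.112  0.403]
(480, 40) [ 0.795 -0.955  0.194]
5511
412 0 [ 0.663 -0.654  0.302]
424 4 [ 0.66  -0.672  0.321]
429 9 [ 0.655 -0.685  0.325]
554 17 [ 1.027 -1.135  0.307]
431 30 [ 0.625 -0.715  0.311]
534 41 [ 0.767 -0.947  0.392]
23 47 [ 0.279 -0.09   0.378]
35 52 [ 0.278 -0.094  0.341]
536 57 [ 0.718 -0.948  0.409]
539 63 [ 0.699 -0.946  0.423]
552 68 [ 0.716 -0.987  0.434]
550 73 [ 0.699 -0.984  0.434]
544 78 [ 0.68  -0.976  0.426]
530 83 [ 0.654 -0.96   0.401]
559 87 [ 0.695 -1.034  0.437]
541 92 [ 0.657 -1.002  0.409]
532 97 [ 0.636 -0.992  0.394]
544 102 [ 0.648 -1.031  0.406]
541 108 [ 0.637 -1.042  0.395]
538 115 [ 0.623 -1.055  0.383]
551 123 [ 0.634 -1.11   0.394]
555 135 [ 0.627 -1.163  0.387]
540 153 [ 0.57  -1.171  0.352]
531 160 [ 0.549 -1.185  0.322]
493 206 [ 0.376 -1.114  0.306]
553 221 [ 0.412 -1.194  0.454]
```

```bash
python3 -m creep '[{"linear":[-0.037,0,0],"twist":[0,-4,0],"fingers":-1},{"linear":[-0.075,0,-0.004],"twist":[0,-8.5,0],"fingers":-1},{"linear":[-0.112,0,-0.012],"twist":[0,-12.5,0],"fingers":-1},{"linear":[-0.15,0,-0.022],"twist":[0,-16.5,0],"fingers":-1},{"linear":[-0.188,0,-0.035],"twist":[0,-20.5,0],"fingers":-1},{"linear":[-0.225,0,-0.051],"twist":[0,-25,0],"fingers":-1},{"linear":[-0.262,0,-0.069],"twist":[0,-29,0],"fingers":-1},{"linear":[-0.294,0,-0.088],"twist":[0,-33,0],"fingers":-1}]'
cat > look.py <<'E'
from plan import *
def wlook(name):
    p=viewer.camera_params('wrist');im,d=save('wrist',name+'.png')
    K=p['K'];T=p['cam_to_world'];u,v=np.meshgrid(np.arange(560),np.arange(420))
    x=(u-K[0,2])/K[0,0];y=(v-K[1,2])/K[1,1];r=np.hypot(x,y);f=np.tan(r)/np.maximum(r,1e-6)
    P=(np.stack([x*f*d,y*f*d,d,np.ones_like(d)],-1)@T.T)[...,:3];np.save(name+'P.npy',P);np.save(name+'d.npy',d)
    return im,d,P
E
python3 - <<'E'
from look import *
np.set_printoptions(precision=3,suppress=True)
s=readout.get_state();q=s['joint_positions'];print(s['time'],np.round(q,3))
p0=np.array(s['position'])
im,d,P=wlook('w3')
for u in range(0,240,20):
    c=[P[v,u] for v in range(0,200) if d[v,u]>0 and .2<P[v,u,0]<.33 and P[v,u,2]>.02]
    if c:print(u,np.mean(c,0))
az=np.arctan2(p0[1],p0[0]);a=np.array([q[1],q[3],q[5]]);b=np.array([-.25,.25,2.0])
for f in np.linspace(0,1,7)[1:]:
    c=fk(*(a+f*(b-a)));print(c.round(3),rel(*pose(az,*c)))
E
```

```text
time: 2.87
position: [0.1482, -0.3062, 0.9524]
tool_rot: [0.42, 0.657, -1.091]
ft_force: [0.4, -0.3, 0.3]
grip_width: 0.996
2.8667 [ 1.103 -0.195 -0.126  0.527  0.117  1.983 -0.081]
0 [ 0.28  -0.113  0.25 ]
180 [ 0.282 -0.7    0.139]
200 [ 0.328 -0.764  0.14 ]
[0.316 0.97  2.263] ([-0.018, -0.001, -0.001], [-0.8, -1.7, 1.1])
[0.296 0.991 2.21 ] ([-0.047, -0.001, 0.0], [-0.8, -4.7, 1.1])
[0.274 1.01  2.158] ([-0.077, -0.002, 0.001], [-0.8, -7.7, 1.1])
[0.252 1.029 2.105] ([-0.106, -0.002, -0.0], [-0.7, -10.7, 1.2])
[0.228 1.046 2.053] ([-0.135, -0.003, -0.003], [-0.7, -13.8, 1.2])
[0.204 1.062 2.   ] ([-0.164, -0.003, -0.007], [-0.7, -16.8, 1.2])
```

View pics/w3.png

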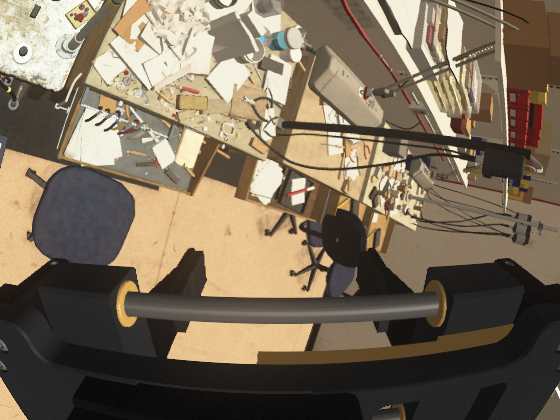

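```bash
python3 -m creep '[{"linear":[-0.032,0,0],"twist":[0,-3,0],"fingers":-1},{"linear":[-0.066,0,0],"twist":[0,-6.5,0],"fingers":-1},{"linear":[-0.10,0,0],"twist":[0,-10,0],"fingers":-1},{"linear":[-0.135,0,-0.003],"twist":[0,-14,0],"fingers":-1},{"linear":[-0.164,0,-0.007],"twist":[0,-17,0],"fingers":-1}]'
python3 - <<'E'
from look import *
s=readout.get_state();q=s['joint_positions'];print(s['time'],np.round(q,3),np.round(s['position'],3))
p0=np.array(s['position']);M0=R.from_rotvec(s['tool_rot']).as_matrix()
for a in range(6,55,6):
    Z=R.from_euler('z',a,degrees=True).as_matrix();print(a,rel(Z@p0,Z@M0))
E
```

```text
time: 3.33
position: [0.0966, -0.1908, 1.0579]
tool_rot: [0.25, 0.394, -1.126]
ft_force: [-0.2, 0.8, 0.9]
grip_width: 0.999
3.3333 [ 1.146 -0.283 -0.219  0.328  0.178  1.975 -0.072] [ 0.097 -0.191  1.058]
6 ([-0.002, 0.022, -0.001], [-2.6, -0.0, 5.4])
12 ([-0.006, 0.044, -0.003], [-5.1, -0.0, 10.8])
18 ([-0.012, 0.066, -0.005], [-7.7, -0.1, 16.3])
24 ([-0.02, 0.086, -0.009], [-10.3, -0.1, 21.7])
30 ([-0.03, 0.106, -0.014], [-12.8, -0.1, 27.1])
36 ([-0.042, 0.124, -0.019], [-15.4, -0.1, 32.5])
42 ([-0.055, 0.141, -0.026], [-18.0, -0.1, 38.0])
48 ([-0.07, 0.156, -0.033], [-20.5, -0.2, 43.4])
54 ([-0.087, 0.169, -0.04], [-23.1, -0.2, 48.8])
```

```bash
python3 -m creep '[{"linear":[-0.002,0.022,-0.001],"twist":[-2.6,0,5.4],"fingers":-1},{"linear":[-0.006,0.044,-0.003],"twist":[-5.1,0,10.8],"fingers":-1},{"linear":[-0.012,0.066,-0.005],"twist":[-7.7,0,16.3],"fingers":-1},{"linear":[-0.02,0.086,-0.009],"twist":[-10.3,0,21.7],"fingers":-1},{"linear":[-0.03,0.106,-0.014],"twist":[-12.8,0,27.1],"fingers":-1}]'
python3 - <<'E'
from look import *
np.set_printoptions(precision=3,suppress=True)
s=readout.get_state();q=s['joint_positions'];print(s['time'],np.round(q,3),np.round(s['position'],3))
im,d,P=wlook('w4')
m=(d>0)&(np.hypot(P[...,0],P[...,1])<.45)&(P[...,2]>.15)&(np.arange(420)[:,None]<245)
ys,xs=np.where(m);print(len(ys))
for i in range(0,len(ys),max(1,len(ys)//15)):print(xs[i],ys[i],P[ys[i],xs[i]])
p0=np.array(s['position']);M0=R.from_rotvec(s['tool_rot']).as_matrix()
E
```

```text
time: 3.75
position: [0.181, -0.1186, 1.0563]
tool_rot: [0.138, 0.434, -0.607]
ft_force: [0.4, -0.1, -0.9]
grip_width: 0.999
3.75 [ 0.751 -0.283 -0.123  0.33  -0.031  1.969 -0.036] [ 0.181 -0.119  1.056]
24652
480 0 [ 0.287 -0.016  1.147]
498 19 [ 0.264 -0.018  1.152]
539 32 [ 0.261 -0.019  1.171]
458 45 [ 0.253 -0.028  1.133]
383 52 [ 0.273 -0.042  1.097]
468 57 [ 0.25  -0.031  1.138]
241 62 [ 0.276 -0.045  1.012]
265 66 [ 0.276 -0.05   1.027]
207 70 [ 0.277 -0.049  0.983]
126 75 [ 0.277 -0.041  0.901]
468 82 [ 0.246 -0.041  1.138]
58 93 [ 0.283 -0.041  0.762]
482 104 [ 0.245 -0.051  1.145]
537 116 [ 0.243 -0.052  1.171]
526 130 [ 0.246 -0.062  1.169]
535 153 [ 0.312 -0.128  1.206]
```

View pics/w4.png

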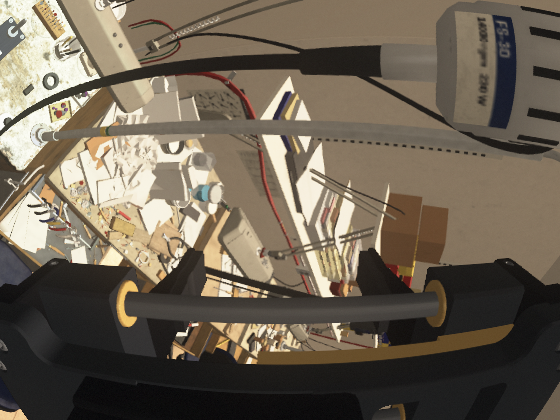

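The picture shows a hanging flex-shaft tool. Its motor sits at (480,80), at about (0.25,-0.03) and above z 1.12, and its cable runs down to the bench. I'll tuck deeper before passing it.

```bash
python3 - <<'E'
from look import *
np.set_printoptions(precision=3,suppress=True)
s=readout.get_state();q=s['joint_positions']
T=viewer.camera_params('wrist')['cam_to_world'];print('cam',T[:3,3],np.hypot(*T[:2,3]))
P=np.load('w4P.npy');d=np.load('w4d.npy')
m=(d>0)&(P[...,2]>.95)&(np.hypot(P[...,0],P[...,1])<.4)&(np.arange(420)[:,None]<200)
r=np.hypot(P[...,0],P[...,1]);print('min r',r[m].min(),np.percentile(r[m],[1,10,50]))
for z in np.arange(.95,1.3,.04):
    k=m&(abs(P[...,2]-z)<.02)
    if k.any():print(z,k.sum(),P[k].min(0),P[k].max(0))
az=np.arctan2(s['position'][1],s['position'][0]);a=np.array([q[1],q[3],q[5]]);b=np.array([-.29,.1,1.92])
for f in np.linspace(0,1,6)[1:]:
    c=fk(*(a+f*(b-a)));p,M=pose(az,*c);print(c.round(3),rel(p,M))
for da in range(7,90,7):
    p2,M2=pose(az+np.radians(da),*c);print(da,rel(p2,M2,p,M))
E
```

```text
cam [0.118 0.03  1.121] 0.12187286303247653
min r 0.24544845998757214 [0.247 0.249 0.26 ]
0.95 270 [ 0.275 -0.05   0.95 ] [ 0.283 -0.04   0.97 ]
0.99 709 [ 0.274 -0.052  0.97 ] [ 0.282 -0.041  1.01 ]
1.03 918 [ 0.273 -0.054  1.01 ] [ 0.283 -0.043  1.05 ]
1.07 1983 [ 0.269 -0.058  1.05 ] [ 0.284 -0.042  1.09 ]
1.11 3662 [ 0.249 -0.074  1.09 ] [ 0.298 -0.021  1.13 ]
1.1500000000000001 11574 [ 0.241 -0.081  1.13 ] [ 0.298 -0.014  1.17 ]
1.1900000000000002 3745 [ 0.242 -0.168  1.17 ] [ 0.364 -0.014  1.21 ]
1.2300000000000002 27 [ 0.303 -0.121  1.21 ] [ 0.307 -0.113  1.216]
[0.194 1.071 1.959] ([-0.027, -0.001, 0.004], [-0.9, -3.4, 2.0])
[0.176 1.089 1.901] ([-0.051, -0.002, 0.012], [-0.8, -6.7, 2.0])
[0.157 1.107 1.844] ([-0.075, -0.002, 0.02], [-0.8, -10.0, 2.1])
[0.137 1.123 1.787] ([-0.1, -0.003, 0.026], [-0.7, -13.3, 2.1])
[0.116 1.138 1.73 ] ([-0.126, -0.004, 0.03], [-0.7, -16.5, 2.1])
7 ([-0.001, 0.014, -0.0], [-1.1, 0.0, 6.9])
14 ([-0.003, 0.028, -0.001], [-2.2, -0.0, 13.8])
21 ([-0.008, 0.041, -0.001], [-3.3, 0.0, 20.7])
28 ([-0.013, 0.054, -0.002], [-4.4, 0.0, 27.6])
35 ([-0.021, 0.066, -0.003], [-5.5, 0.0, 34.6])
42 ([-0.029, 0.077, -0.005], [-6.7, 0.0, 41.5])
49 ([-0.039, 0.087, -0.006], [-7.8, 0.0, 48.4])
56 ([-0.05, 0.096, -0.008], [-8.9, -0.0, 55.3])
63 ([-0.062, 0.103, -0.01], [-10.0, -0.0, 62.2])
70 ([-0.075, 0.109, -0.012], [-11.1, 0.0, 69.1])
77 ([-0.089, 0.113, -0.014], [-12.2, -0.0, 76.0])
84 ([-0.102, 0.115, -0.016], [-13.3, 0.0, 82.9])
```

```bash
python3 -m creep '[{"linear":[-0.027,0,0.004],"twist":[0,-3.4,1],"fingers":-1},{"linear":[-0.051,0,0.012],"twist":[0,-6.7,1],"fingers":-1},{"linear":[-0.075,0,0.02],"twist":[0,-10,1],"fingers":-1},{"linear":[-0.10,0,0.026],"twist":[0,-13.3,1],"fingers":-1},{"linear":[-0.11,0,0.028],"twist":[0,-14.5,1],"fingers":-1}]'
python3 - <<'E'
from look import *
s=readout.get_state();q=s['joint_positions'];print(s['time'],np.round(q,3),np.round(s['position'],3))
p0=np.array(s['position']);M0=R.from_rotvec(s['tool_rot']).as_matrix();print(M0.round(2))
for a in range(7,64,7):
    Z=R.from_euler('z',a,degrees=True).as_matrix();print(a,rel(Z@p0,Z@M0))
E
```

```text
time: 4.22
position: [0.1063, -0.0671, 1.1342]
tool_rot: [0.064, 0.183, -0.606]
ft_force: [1.0, -0.5, -1.0]
grip_width: 0.995
4.2167 [ 0.674 -0.302 -0.251  0.131  0.167  1.933 -0.053] [ 0.106 -0.067  1.134]
[[ 0.81  0.57  0.15]
 [-0.56  0.82 -0.11]
 [-0.19  0.01  0.98]]
7 ([-0.002, 0.015, -0.0], [-1.3, 0.0, 6.9])
14 ([-0.005, 0.03, -0.001], [-2.7, 0.1, 13.7])
21 ([-0.01, 0.045, -0.002], [-4.0, 0.1, 20.6])
28 ([-0.017, 0.058, -0.004], [-5.3, 0.2, 27.5])
35 ([-0.025, 0.071, -0.005], [-6.6, 0.2, 34.4])
42 ([-0.035, 0.083, -0.007], [-8.0, 0.3, 41.2])
49 ([-0.046, 0.093, -0.01], [-9.3, 0.3, 48.1])
56 ([-0.059, 0.102, -0.012], [-10.6, 0.3, 55.0])
63 ([-0.072, 0.109, -0.015], [-11.9, 0.4, 61.9])
```

```bash
python3 -m creep '[{"linear":[0.02,0.012,-0.012],"twist":[-1.3,3,6],"fingers":-1},{"linear":[0.017,0.03,-0.014],"twist":[-2.7,4,12.5],"fingers":-1},{"linear":[0.012,0.048,-0.015],"twist":[-4,4,19.4],"fingers":-1},{"linear":[0.004,0.064,-0.017],"twist":[-5.3,4,26.2],"fingers":-1},{"linear":[-0.005,0.079,-0.018],"twist":[-6.6,4,33],"fingers":-1},{"linear":[-0.017,0.094,-0.02],"twist":[-8,4,39.8],"fingers":-1},{"linear":[-0.03,0.105,-0.022],"twist":[-9.3,4,46.6],"fingers":-1},{"linear":[-0.045,0.115,-0.024],"twist":[-10.6,4,53.3],"fingers":-1}]'
python3 - <<'E'
from look import *
np.set_printoptions(precision=3,suppress=True)
s=readout.get_state();q=s['joint_positions'];print(s['time'],np.round(q,3),np.round(s['position'],3))
p0=np.array(s['position']);M0=R.from_rotvec(s['tool_rot']).as_matrix();print(M0.round(2))
im,d,P=wlook('w5')
m=(d>0)&(np.hypot(P[...,0],P[...,1])<.45)&(P[...,2]>.2)&(np.arange(420)[:,None]<245)
print(m.sum(),P[m].min(0) if m.any() else 0,P[m].max(0) if m.any() else 0)
E
```

```text
time: 4.88
position: [0.1334, 0.054, 1.1186]
tool_rot: [-0.007, 0.255, 0.325]
ft_force: [-0.7, -0.1, -1.0]
grip_width: 1.001
4.8833 [-0.255 -0.27  -0.311  0.116  0.214  1.978 -0.087] [0.133 0.054 1.119]
[[ 0.92 -0.32  0.25]
 [ 0.32  0.95  0.05]
 [-0.25  0.03  0.97]]
0 0 0
```

View pics/w5.png

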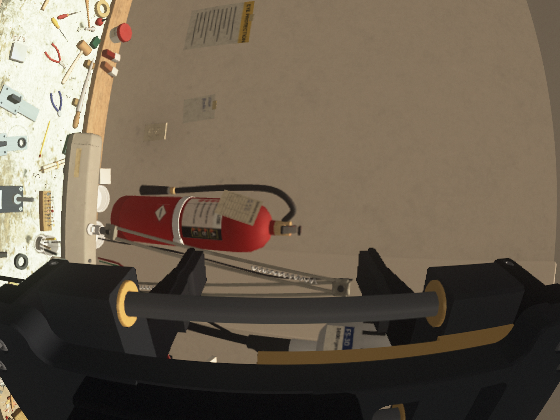

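```bash
cat > path.py <<'E'
from look import *
from scipy.optimize import fsolve
import sys
def jt(r,z,t=np.pi,g=(.3,1.4,1.4)): return fsolve(lambda q:fk(*q)-np.array([r,z,t]),g)
E
python3 - <<'E'
from path import *
s=readout.get_state();q=s['joint_positions'];p0=np.array(s['position'])
a0=np.arctan2(p0[1],p0[0]);a=np.array([q[1],q[3],q[5]]);print(fk(*a),np.hypot(*p0[:2]),p0[2])
b=jt(.564,.30);print(b)
N=26
prev=None
for k in range(1,N+1):
    f=k/N;c=fk(*(a+f*(b-a)));az=a0+f*(np.radians(29.4)-a0)
    p,M=pose(az,*c,psi=0);print(k,c.round(3),rel(p,M), None if prev is None else round(np.linalg.norm(p-prev),3));prev=p
E
```

```text
[0.13610095 1.11229696 1.82260647] 0.14348589242273077 1.1190258690920205
[0.11317938 1.56472833 1.46368495]
1 [0.174 1.101 1.873] ([0.034, 0.002, -0.01], [-2.9, 3.1, 3.0]) None
2 [0.211 1.088 1.924] ([0.073, 0.005, -0.014], [-3.1, 6.0, 3.2]) 0.039
3 [0.247 1.072 1.975] ([0.112, 0.008, -0.02], [-3.2, 8.9, 3.3]) 0.04
4 [0.283 1.054 2.026] ([0.15, 0.011, -0.029], [-3.4, 11.8, 3.5]) 0.04
5 [0.317 1.034 2.076] ([0.188, 0.015, -0.04], [-3.6, 14.7, 3.7]) 0.04
6 [0.35  1.012 2.127] ([0.226, 0.018, -0.054], [-3.8, 17.6, 3.8]) 0.04
7 [0.382 0.987 2.178] ([0.262, 0.022, -0.07], [-4.0, 20.5, 4.0]) 0.04
8 [0.412 0.961 2.228] ([0.297, 0.026, -0.088], [-4.2, 23.4, 4.1]) 0.04
9 [0.44  0.933 2.279] ([0.332, 0.029, -0.109], [-4.5, 26.3, 4.3]) 0.04
10 [0.466 0.902 2.33 ] ([0.364, 0.033, -0.132], [-4.7, 29.2, 4.4]) 0.04
11 [0.491 0.871 2.381] ([0.396, 0.037, -0.157], [-5.0, 32.1, 4.5]) 0.04
12 [0.513 0.837 2.431] ([0.425, 0.04, -0.184], [-5.2, 35.0, 4.6]) 0.04
13 [0.533 0.803 2.482] ([0.453, 0.044, -0.213], [-5.5, 38.0, 4.7]) 0.04
14 [0.551 0.767 2.533] ([0.479, 0.047, -0.243], [-5.8, 40.9, 4.8]) 0.04

[... 163 characters left out ...]
85] ([0.543, 0.056, -0.345], [-6.7, 49.6, 5.0]) 0.04
18 [0.598 0.614 2.736] ([0.56, 0.059, -0.381], [-7.1, 52.5, 5.1]) 0.04
19 [0.603 0.574 2.786] ([0.575, 0.061, -0.418], [-7.4, 55.4, 5.1]) 0.04
20 [0.606 0.534 2.837] ([0.587, 0.063, -0.457], [-7.7, 58.3, 5.2]) 0.04
21 [0.605 0.494 2.888] ([0.596, 0.064, -0.496], [-8.1, 61.2, 5.2]) 0.04
22 [0.602 0.454 2.939] ([0.603, 0.065, -0.535], [-8.5, 64.1, 5.2]) 0.04
23 [0.597 0.415 2.989] ([0.607, 0.065, -0.575], [-8.9, 66.9, 5.2]) 0.04
24 [0.589 0.376 3.04 ] ([0.608, 0.065, -0.615], [-9.2, 69.8, 5.2]) 0.04
25 [0.578 0.337 3.091] ([0.606, 0.065, -0.655], [-9.6, 72.7, 5.1]) 0.04
26 [0.564 0.3   3.142] ([0.602, 0.063, -0.694], [-10.0, 75.6, 5.1]) 0.04
```

```bash
python3 -m creep '[{"linear":[0.034,0.002,-0.01],"twist":[-2,3,2.5],"fingers":-1},{"linear":[0.073,0.005,-0.014],"twist":[-3,6,3],"fingers":-1},{"linear":[0.112,0.008,-0.02],"twist":[-3,9,3],"fingers":-1},{"linear":[0.15,0.011,-0.029],"twist":[-3.4,12,3.5],"fingers":-1},{"linear":[0.188,0.015,-0.04],"twist":[-3.6,15,3.7],"fingers":-1},{"linear":[0.226,0.018,-0.054],"twist":[-3.8,18,3.8],"fingers":-1},{"linear":[0.262,0.022,-0.07],"twist":[-4,20.5,4],"fingers":-1},{"linear":[0.297,0.026,-0.088],"twist":[-4.2,23.4,4.1],"fingers":-1}]'
python3 - <<'E'
from path import *
s=readout.get_state();q=s['joint_positions'];p0=np.array(s['position']);print(np.round(q,3))
a0=np.arctan2(p0[1],p0[0]);t0=np.arccos(R.from_rotvec(s['tool_rot']).as_matrix()[2,0]);r0=np.hypot(*p0[:2])
a=jt(r0,p0[2],t0,(q[1],q[3],q[5]));print(a,r0,p0[2],t0)
b=jt(.564,.30)
N=18
for k in range(1,9):
    f=k/N;c=fk(*(a+f*(b-a)));az=a0+f*(np.radians(29.4)-a0)
    p,M=pose(az,*c,psi=6.2*k);print(k,c.round(3),rel(p,M))
E
```

```text
time: 5.6
position: [0.3799, 0.1659, 0.9579]
tool_rot: [-0.136, 0.654, 0.395]
ft_force: [0.6, -0.7, 0.3]
grip_width: 0.999
[-0.588 -0.172 -0.013  0.595  0.154  1.817 -0.083]
[-0.14986034  0.56619075  1.81799098] 0.414542907834376 0.9579041949820751 2.234321386750055
1 [0.442 0.93  2.285] ([0.039, 0.003, -0.005], [5.9, 2.9, 0.2])
2 [0.469 0.899 2.335] ([0.079, 0.005, -0.013], [11.9, 5.8, -0.1])
3 [0.493 0.868 2.386] ([0.117, 0.008, -0.023], [17.8, 8.7, -0.6])
4 [0.515 0.834 2.436] ([0.155, 0.012, -0.036], [23.7, 11.6, -1.5])
5 [0.535 0.8   2.486] ([0.192, 0.015, -0.051], [29.6, 14.4, -2.7])
6 [0.552 0.764 2.537] ([0.228, 0.019, -0.068], [35.4, 17.1, -4.3])
7 [0.567 0.727 2.587] ([0.262, 0.023, -0.088], [41.2, 19.8, -6.1])
8 [0.58  0.689 2.638] ([0.295, 0.026, -0.11], [46.8, 22.3, -8.3])
```

```bash
python3 -m creep '[{"linear":[0.039,0.003,-0.005],"twist":[5.9,2.9,0.2],"fingers":-1},{"linear":[0.079,0.005,-0.013],"twist":[11.9,5.8,-0.1],"fingers":-1},{"linear":[0.117,0.008,-0.023],"twist":[17.8,8.7,-0.6],"fingers":-1},{"linear":[0.155,0.012,-0.036],"twist":[23.7,11.6,-1.5],"fingers":-1},{"linear":[0.192,0.015,-0.051],"twist":[29.6,14.4,-2.7],"fingers":-1},{"linear":[0.228,0.019,-0.068],"twist":[35.4,17.1,-4.3],"fingers":-1},{"linear":[0.262,0.023,-0.088],"twist":[41.2,19.8,-6.1],"fingers":-1},{"linear":[0.295,0.026,-0.11],"twist":[46.8,22.3,-8.3],"fingers":-1}]'
python3 - <<'E'
from path import *
s=readout.get_state();q=s['joint_positions'];p0=np.array(s['position']);print(np.round(q,3))
a0=np.arctan2(p0[1],p0[0]);t0=np.arccos(R.from_rotvec(s['tool_rot']).as_matrix()[2,0]);r0=np.hypot(*p0[:2])
a=jt(r0,p0[2],t0,(q[1],q[3],q[5]));print(a,r0,p0[2],t0)
b=jt(.564,.30)
N=10
for k in range(1,9):
    f=k/N;c=fk(*(a+f*(b-a)));az=a0+f*(np.radians(29.4)-a0)
    p,M=pose(az,*c,psi=49.6+5.7*k);print(k,c.round(3),rel(p,M))
E
```

```text
time: 6.27
position: [0.5206, 0.2554, 0.689]
tool_rot: [0.532, 1.136, -0.068]
ft_force: [0.9, 0.9, -0.3]
grip_width: 0.996
[-0.527 -0.043  0.006  1.024  0.032  1.658 -0.924]
[-0.03400903  1.01166709  1.66009649] 0.5798858065055817 0.6889696189203313 2.6377545557128146
1 [0.59  0.65  2.688] ([0.039, -0.005, -0.009], [5.2, 1.9, -2.2])
2 [0.598 0.611 2.739] ([0.077, -0.012, -0.019], [10.6, 3.5, -4.6])
3 [0.603 0.572 2.789] ([0.114, -0.021, -0.031], [16.0, 4.9, -7.2])
4 [0.605 0.532 2.839] ([0.149, -0.032, -0.045], [21.3, 6.0, -9.9])
5 [0.605 0.493 2.89 ] ([0.184, -0.045, -0.06], [26.6, 6.9, -12.8])
6 [0.602 0.453 2.94 ] ([0.217, -0.059, -0.077], [31.9, 7.5, -15.9])
7 [0.597 0.414 2.99 ] ([0.249, -0.075, -0.095], [37.1, 7.8, -19.0])
8 [0.588 0.375 3.041] ([0.279, -0.093, -0.114], [42.2, 7.9, -22.3])
```

```bash
python3 -m creep '[{"linear":[0.039,-0.005,-0.009],"twist":[5.2,1.9,-2.2],"fingers":-1},{"linear":[0.077,-0.012,-0.019],"twist":[10.6,3.5,-4.6],"fingers":-1},{"linear":[0.114,-0.021,-0.031],"twist":[16,4.9,-7.2],"fingers":-1},{"linear":[0.149,-0.032,-0.045],"twist":[21.3,6,-9.9],"fingers":-1},{"linear":[0.184,-0.045,-0.06],"twist":[26.6,6.9,-12.8],"fingers":-1},{"linear":[0.217,-0.059,-0.077],"twist":[31.9,7.5,-15.9],"fingers":-1},{"linear":[0.249,-0.075,-0.095],"twist":[37.1,7.8,-19],"fingers":-1},{"linear":[0.279,-0.093,-0.114],"twist":[42.2,7.9,-22.3],"fingers":-1}]'
cat > goal.py <<'E'
from path import *
def down(yaw): # platen yaw deg; tool z = yaw-90, y = yaw dir
    c,s=np.cos(np.radians(yaw)),np.sin(np.radians(yaw))
    return np.array([[0,c,s],[0,s,-c],[-1,0,0]])
E
python3 - <<'E'
from goal import *
s=readout.get_state();print(np.round(s['joint_positions'],3))
print(rel(np.array([.4915,.2765,.25]),down(12.8)))
E
```

```text
time: 6.93
position: [0.5158, 0.2826, 0.3746]
tool_rot: [0.965, 1.326, -0.822]
ft_force: [0.6, 0.8, -0.9]
grip_width: 1.003
[-0.54   0.083 -0.011  1.459  0.007  1.499 -1.71 ]
([0.122, -0.037, -0.003], [10.8, -1.0, -5.7])
```

```bash
python3 -m creep '[{"linear":[0.04,-0.012,-0.001],"twist":[5.4,-0.5,-2.8],"fingers":-1},{"linear":[0.08,-0.024,-0.002],"twist":[10.8,-1,-5.7],"fingers":-1},{"linear":[0.122,-0.037,-0.003],"twist":[10.8,-1,-5.7],"fingers":-1},{"linear":[0.122,-0.037,-0.003],"twist":[10.8,-1,-5.7],"fingers":-1}]'
python3 - <<'E'
from goal import *
np.set_printoptions(precision=4,suppress=True)
s=readout.get_state();print(np.round(s['joint_positions'],3),s['position'])
im,d,P=wlook('w6')
for l in ['platen_grip','platen_ear','rod_tip','mould_top']:
    for r in nets.place_of('wrist',l)[:2]: print(l,np.array(r['centre']),round(r['conf'],2))
m=(d>0)&(P[...,2]>.045)&(P[...,2]<.065)&(abs(P[...,0]-.49)<.06)&(abs(P[...,1]-.276)<.05)
Q=P[m];print(m.sum(),Q.mean(0));print(cv2.minAreaRect((Q[:,:2]*1000).astype(np.float32)))
m=(d>0)&(P[...,2]>.018)&(P[...,2]<.027)&(abs(P[...,0]-.6)<.03)&(abs(P[...,1]-.30)<.03)
Q=P[m];print(m.sum(),Q.mean(0));print(cv2.minEnclosingCircle((Q[:,:2]*1000).astype(np.float32)))
E
```

```text
time: 7.27
position: [0.4858, 0.273, 0.2408]
tool_rot: [1.025, 1.314, -1.054]
ft_force: [-1.4, -0.8, -2.5]
grip_width: 0.998
[-0.55   0.135 -0.011  1.661  0.002  1.364 -1.903] [0.4858 0.273  0.2408]
platen_ear [ 0.5967  0.2963 -0.0044] 0.84
rod_tip [0.6015 0.0928 0.1556] 0.56
rod_tip [ 0.4847  0.0858 -0.002 ] 0.26
mould_top [0.4885 0.0885 0.0343] 0.96
587 [0.4939 0.2767 0.0551]
((493.08270263671875, 276.3222961425781), (43.57958221435547, 14.903600692749023), 12.663350105285645)
462 [0.5997 0.2998 0.0212]
((599.4768676757812, 300.2955017089844), 19.056005477905273)
```

View pics/w6.png

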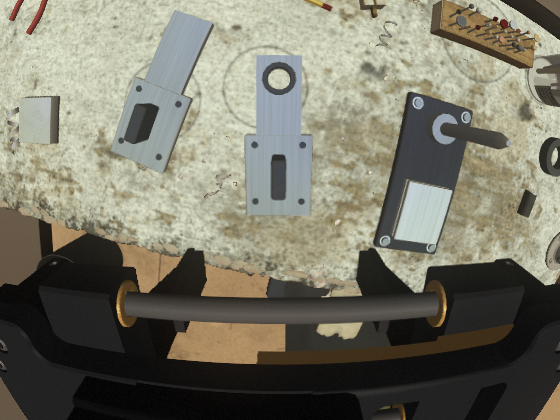

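```bash
python3 - <<'E'
from goal import *
print(readout.get_state()['position'],rel(np.array([.4926,.2763,.08]),down(12.7)))
E
```

```text
[0.49428571 0.27941114 0.25723426] ([0.177, -0.004, 0.003], [0.5, -0.2, -0.6])
```

```bash
python3 -m creep '[{"linear":[0.04,-0.002,0.002],"twist":[0.5,0,-0.6],"fingers":-1},{"linear":[0.08,-0.004,0.003],"twist":[0.5,0,-0.6],"fingers":-1},{"linear":[0.115,-0.004,0.003],"twist":[0.5,0,-0.6],"fingers":-1},{"linear":[0.14,-0.004,0.003],"twist":[0.5,0,-0.6],"fingers":-1},{"linear":[0.16,-0.004,0.003],"twist":[0.5,0,-0.6],"fingers":-1},{"linear":[0.17,-0.004,0.003],"twist":[0.5,0,-0.6],"fingers":-1},{"linear":[0.17,-0.004,0.003],"twist":[0.5,0,-0.6],"fingers":-1},{"linear":[0.17,-0.004,0.003],"twist":[0.5,0,-0.6],"fingers":-1}]'
python3 - <<'E'
from goal import *
for i in range(2):
    s=readout.get_state();print(s['time'],s['position'],rel(np.array([.4926,.2763,.031]),down(12.7)))
    if i==0: viewer.get_image('wrist')
E
```

```text
time: 8.18
position: [0.4908, 0.2762, 0.0851]
tool_rot: [1.043, 1.31, -1.045]
ft_force: [0.5, -0.0, -0.0]
grip_width: 0.998
8.1833 [0.49075754 0.27618597 0.08509489] ([0.054, 0.002, 0.0], [0.1, -0.1, 0.2])
8.2333 [0.49100203 0.27638691 0.08554078] ([0.055, 0.002, 0.001], [0.1, -0.1, 0.1])
```

Settled over the grip and within 2 mm laterally. Going down.

```bash
python3 -m creep '[{"linear":[0.015,0.001,0],"twist":[0,0,0],"fingers":-1},{"linear":[0.03,0.002,0],"twist":[0,0,0],"fingers":-1},{"linear":[0.042,0.002,0],"twist":[0,0,0],"fingers":-1},{"linear":[0.05,0.002,0],"twist":[0,0,0],"fingers":-1},{"linear":[0.054,0.002,0],"twist":[0,0,0],"fingers":-1},{"linear":[0.054,0.002,0],"twist":[0,0,0],"fingers":-1},{"linear":[0.054,0.002,0],"twist":[0,0,0],"fingers":-1}]' 40
python3 - <<'E'
from goal import *
s=readout.get_state();print(s['time'],s['position'],s['ft_force'],rel(np.array([.4926,.2763,.031]),down(12.7)))
E
```

```text
time: 8.82
position: [0.491, 0.2759, 0.0294]
tool_rot: [1.04, 1.311, -1.047]
ft_force: [-0.2, -0.2, 0.4]
grip_width: 0.998
8.8167 [0.49097425 0.27590239 0.02940519] [-0.18997102 -0.16035592  0.3946077 ] ([-0.002, 0.002, -0.0], [0.1, -0.0, 0.3])
```

```bash
python3 -m creep '[{"linear":[0,0,0],"twist":[0,0,0],"fingers":1},{"linear":[0,0,0],"twist":[0,0,0],"fingers":1},{"linear":[0,0,0],"twist":[0,0,0],"fingers":1},{"linear":[0,0,0],"twist":[0,0,0],"fingers":1},{"linear":[0,0,0],"twist":[0,0,0],"fingers":1},{"linear":[0,0,0],"twist":[0,0,0],"fingers":1},{"linear":[0,0,0],"twist":[0,0,0],"fingers":1},{"linear":[0,0,0],"twist":[0,0,0],"fingers":1}]' 50
```

```text
time: 9.48
position: [0.4906, 0.2757, 0.0289]
tool_rot: [1.04, 1.311, -1.048]
ft_force: [-0.3, -0.2, 0.6]
grip_width: 0.481
```

```bash
python3 -m creep '[{"linear":[0,0,0],"twist":[0,0,0],"fingers":1},{"linear":[-0.01,0,0],"twist":[0,0,0],"fingers":1},{"linear":[-0.03,0,0],"twist":[0,0,0],"fingers":1},{"linear":[-0.05,0,0],"twist":[0,0,0],"fingers":1},{"linear":[-0.06,0,0],"twist":[0,0,0],"fingers":1},{"linear":[-0.06,0,0],"twist":[0,0,0],"fingers":1}]' 50
```

```text
time: 9.98
position: [0.493, 0.2769, 0.0922]
tool_rot: [1.044, 1.309, -1.043]
ft_force: [0.5, -0.2, 0.8]
grip_width: 0.043
```

The fingers close more slowly than I allowed: the opening was still 0.48 after 8 rows, so I lifted too early. I'll reopen and check the platen.

```bash
python3 -m creep '[{"linear":[0,0,0],"twist":[0,0,0],"fingers":-1},{"linear":[-0.01,0,0],"twist":[0,0,0],"fingers":-1},{"linear":[-0.01,0,0],"twist":[0,0,0],"fingers":-1},{"linear":[-0.01,0,0],"twist":[0,0,0],"fingers":-1},{"linear":[-0.01,0,0],"twist":[0,0,0],"fingers":-1},{"linear":[-0.01,0,0],"twist":[0,0,0],"fingers":-1},{"linear":[-0.01,0,0],"twist":[0,0,0],"fingers":-1},{"linear":[-0.01,0,0],"twist":[0,0,0],"fingers":-1}]' 50
python3 - <<'E'
from goal import *
im,d,P=wlook('w7')
m=(d>0)&(P[...,2]>.045)&(P[...,2]<.065)&(abs(P[...,0]-.49)<.06)&(abs(P[...,1]-.276)<.05)
Q=P[m];print(m.sum(),Q.mean(0) if m.any() else '')
m=(d>0)&(P[...,2]>.018)&(P[...,2]<.027)&(abs(P[...,0]-.6)<.03)&(abs(P[...,1]-.30)<.03)
Q=P[m];print(m.sum(),Q.mean(0));print(cv2.minEnclosingCircle((Q[:,:2]*1000).astype(np.float32)))
s=readout.get_state();print(s['time'],s['position'],s['grip_width'])
E
```

```text
time: 10.65
position: [0.4909, 0.2756, 0.0985]
tool_rot: [1.039, 1.311, -1.048]
ft_force: [0.9, -0.6, -0.5]
grip_width: 0.563
1495 [0.4952556  0.27678362 0.05493844]
1217 [0.59963651 0.30026574 0.02126449]
((599.7265625, 300.3633728027344), 19.068889617919922)
10.7 [0.49089878 0.27565061 0.09862473] 0.6083195457099662
```

View pics/w7.png

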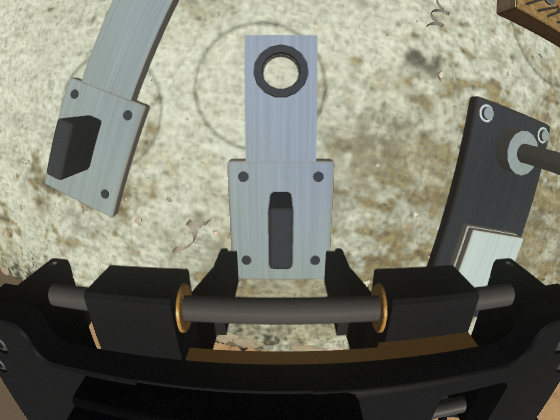

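The platen hasn't moved: grip still upright at (280,230), collar still at (0.5997,0.3003). I'll go down again with the jaws half open.

```bash
python3 -m creep '[{"linear":[0.02,0.001,0],"twist":[0,0,0],"fingers":-0.1},{"linear":[0.04,0.002,0],"twist":[0,0,0],"fingers":-0.1},{"linear":[0.055,0.002,0],"twist":[0,0,0],"fingers":-0.1},{"linear":[0.064,0.002,0],"twist":[0,0,0],"fingers":-0.1},{"linear":[0.067,0.002,0],"twist":[0,0,0],"fingers":0},{"linear":[0.067,0.002,0],"twist":[0,0,0],"fingers":0.5},{"linear":[0.067,0.002,0],"twist":[0,0,0],"fingers":1},{"linear":[0.067,0.002,0],"twist":[0,0,0],"fingers":1}]' 50
python3 -m creep '[{"linear":[0,0,0],"twist":[0,0,0],"fingers":1},{"linear":[0,0,0],"twist":[0,0,0],"fingers":1},{"linear":[0,0,0],"twist":[0,0,0],"fingers":1},{"linear":[0,0,0],"twist":[0,0,0],"fingers":1},{"linear":[0,0,0],"twist":[0,0,0],"fingers":1},{"linear":[0,0,0],"twist":[0,0,0],"fingers":1}]' 50
```

```text
time: 11.37
position: [0.4934, 0.2766, 0.033]
tool_rot: [1.041, 1.31, -1.046]
ft_force: [-0.9, -0.6, -0.5]
grip_width: 0.355
time: 11.87
position: [0.493, 0.2764, 0.0326]
tool_rot: [1.041, 1.311, -1.047]
ft_force: [-0.4, -0.6, 5.8]
grip_width: 0.177
```

```bash
python3 -m creep '[{"linear":[0,0,0],"twist":[0,0,0],"fingers":1},{"linear":[0,0,0],"twist":[0,0,0],"fingers":1},{"linear":[-0.01,0,0],"twist":[0,0,0],"fingers":1},{"linear":[-0.025,0,0],"twist":[0,0,0],"fingers":1},{"linear":[-0.045,0,0],"twist":[0,0,0],"fingers":1},{"linear":[-0.07,0,0],"twist":[0,0,0],"fingers":1},{"linear":[-0.10,0,0],"twist":[0,0,0],"fingers":1},{"linear":[-0.13,0,0],"twist":[0,0,0],"fingers":1}]' 55
python3 - <<'E'
from goal import *
im,d,P=wlook('w8')
s=readout.get_state();print(s['time'],s['position'],s['grip_width'],s['ft_force'])
E
```

```text
time: 12.53
position: [0.492, 0.2753, 0.1618]
tool_rot: [1.037, 1.312, -1.051]
ft_force: [0.6, 0.8, -3.4]
grip_width: 0.176
12.5833 [0.49558597 0.27740974 0.16916487] 0.17828966475888153 [2.34787482 1.25738961 1.86220367]
```

View pics/w8.png

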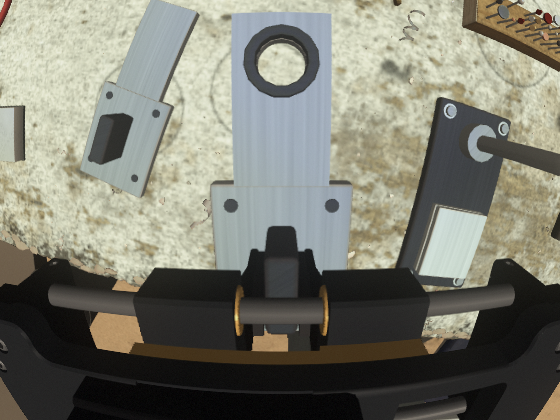

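```bash
python3 - <<'E'
from goal import *
np.set_printoptions(precision=4,suppress=True)
s=readout.get_state();M=R.from_rotvec(s['tool_rot']).as_matrix();print(s['position'],'yaw',np.degrees(np.arctan2(M[1,1],M[0,1])),'tilt',np.degrees(np.arccos(-M[2,0])))
# press refine from top depth + wrist
P=np.load('P.npy');m=(P[...,2]>.028)&(P[...,2]<.036)&(abs(P[...,0]-.489)<.055)&(abs(P[...,1]-.088)<.06)
print('mould top',cv2.minAreaRect((P[m][:,:2]*1000).astype(np.float32)),P[m].mean(0))
P=np.load('w6P.npy');m=(P[...,2]>.028)&(P[...,2]<.036)&(abs(P[...,0]-.489)<.055)&(abs(P[...,1]-.088)<.06)
print('mould w',cv2.minAreaRect((P[m][:,:2]*1000).astype(np.float32)),P[m].mean(0))
m=(P[...,2]>.028)&(P[...,2]<.037)&(abs(P[...,0]-.598)<.04)&(abs(P[...,1]-.096)<.04)
print('shoulder w',cv2.minEnclosingCircle((P[m][:,:2]*1000).astype(np.float32)),m.sum())
m=(P[...,2]>.1)&(P[...,2]<.17)&(abs(P[...,0]-.598)<.04)&(abs(P[...,1]-.096)<.04)
for z in np.arange(.06,.16,.02):
    k=(abs(P[...,2]-z)<.01)&(abs(P[...,0]-.598)<.04)&(abs(P[...,1]-.096)<.04);print(z,P[k].mean(0),P[k].min(0),P[k].max(0))
E
```

```text
[0.4956 0.2774 0.1692] yaw 12.777752686329263 tilt 0.17518983343642344
mould top ((488.10394287109375, 88.25816345214844), (76.26787567138672, 64.34913635253906), 4.5861077308654785) [0.4878 0.0887 0.0324]
mould w ((487.76837158203125, 88.24803161621094), (76.34873962402344, 65.71582794189453), 4.47627592086792) [0.489  0.0901 0.0315]
shoulder w ((598.1068115234375, 96.36764526367188), 19.509613037109375) 470
0.06 [0.5969 0.1017 0.0606] [0.5893 0.0955 0.0501] [0.6058 0.1041 0.0699]
0.08 [0.5966 0.1017 0.0803] [0.5895 0.0942 0.0701] [0.6051 0.1044 0.09  ]
0.1 [0.5967 0.1018 0.1005] [0.5894 0.096  0.0901] [0.6053 0.1047 0.1098]
0.12000000000000001 [0.597  0.1017 0.1201] [0.5897 0.0953 0.1101] [0.6058 0.1045 0.1299]
0.14 [0.5968 0.1006 0.1405] [0.5894 0.0932 0.1301] [0.6054 0.1045 0.1499]
```

```bash
python3 - <<'E'
from goal import *
print(rel(np.array([.4955,.2774,.24]),down(12.8)), rel(np.array([.4885,.0881,.24]),down(4.4)))
E
```

```text
([-0.071, -0.0, -0.0], [-0.0, -0.2, -0.1]) ([-0.071, -0.049, 0.183], [8.4, -0.2, -0.0])
```

```bash
python3 -m creep '[{"linear":[-0.025,0,0],"twist":[0,0,0],"fingers":1},{"linear":[-0.05,0,0],"twist":[0,0,0],"fingers":1},{"linear":[-0.071,0,0],"twist":[0,0,0],"fingers":1},{"linear":[-0.071,-0.004,0.015],"twist":[0.7,0,0],"fingers":1},{"linear":[-0.071,-0.01,0.038],"twist":[1.7,0,0],"fingers":1},{"linear":[-0.071,-0.017,0.064],"twist":[2.9,0,0],"fingers":1},{"linear":[-0.071,-0.024,0.09],"twist":[4.2,0,0],"fingers":1},{"linear":[-0.071,-0.031,0.116],"twist":[5.4,0,0],"fingers":1}]' 55
python3 -m creep '[{"linear":[0,-0.006,0.025],"twist":[1.1,0,0],"fingers":1},{"linear":[0,-0.011,0.045],"twist":[2.1,0,0],"fingers":1},{"linear":[0,-0.015,0.06],"twist":[3,0,0],"fingers":1},{"linear":[0,-0.018,0.067],"twist":[3,0,0],"fingers":1},{"linear":[0,-0.018,0.067],"twist":[3,0,0],"fingers":1},{"linear":[0,-0.018,0.067],"twist":[3,0,0],"fingers":1}]' 55
python3 - <<'E'
from goal import *
im,d,P=wlook('w9')
s=readout.get_state();M=R.from_rotvec(s['tool_rot']).as_matrix();print(s['time'],s['position'],s['grip_width'],'yaw',np.degrees(np.arctan2(M[1,1],M[0,1])),'tilt',np.degrees(np.arccos(-M[2,0])))
# collar & rod tip
z0=s['position'][2]-.0326
m=(d>0)&(abs(P[...,2]-z0-.022)<.006)&(np.arange(420)[:,None]<240)&(np.hypot(P[...,0]-.5975,P[...,1]-.0965)<.04)
im2=im.copy();im2[m]=(255,0,0);cv2.imwrite('pics/w9m.png',im2[:,:,::-1])
print(z0,m.sum(),P[m].mean(0),P[m].min(0),P[m].max(0))
k=(d>0)&(P[...,2]>.1)&(P[...,2]<.165)&(np.hypot(P[...,0]-.5975,P[...,1]-.0965)<.03);print('rod',k.sum(),P[k].mean(0) if k.any() else '',P[k].max(0) if k.any() else '')
E
```

```text
time: 13.25
position: [0.488, 0.1539, 0.2313]
tool_rot: [1.109, 1.272, -1.122]
ft_force: [1.1, 1.0, -2.5]
grip_width: 0.181
time: 13.75
position: [0.48, 0.0886, 0.2332]
tool_rot: [1.149, 1.25, -1.156]
ft_force: [-0.2, 0.4, -3.7]
grip_width: 0.177
13.8 [0.48004604 0.08922708 0.23316797] 0.1802184975496549 yaw 4.514000298857467 tilt 0.3448301107281828
0.20056797289543127 2398 [0.58899408 0.09665996 0.22153356] [0.57048197 0.07766552 0.21664982] [0.60761247 0.11520626 0.22441187]
rod 437 [0.59548541 0.09542881 0.14229411] [0.60511732 0.10332844 0.15650265]
```

View pics/w9m.png

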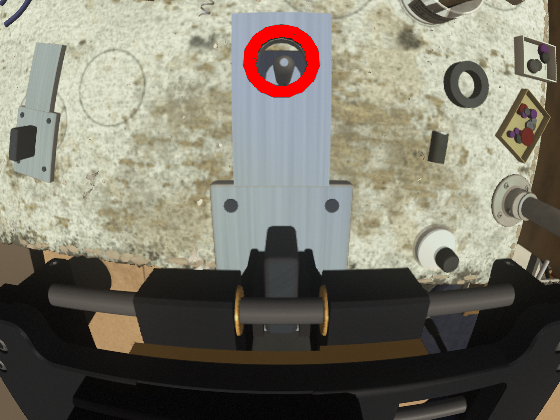

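```bash
python3 -m creep '[{"linear":[0,0.004,0],"twist":[0,0,0],"fingers":1},{"linear":[0,0.008,0],"twist":[0,0,0],"fingers":1},{"linear":[0,0.0085,0],"twist":[0,0,0],"fingers":1},{"linear":[0,0.0085,0],"twist":[0,0,0],"fingers":1}]' 55
cat > chk.py <<'E'
from goal import *
import sys
im,d,P=wlook(sys.argv[1])
s=readout.get_state();M=R.from_rotvec(s['tool_rot']).as_matrix();print(s['time'],np.round(s['position'],4),np.round(s['ft_force'],1),round(s['grip_width'],3),'yaw',np.degrees(np.arctan2(M[1,1],M[0,1])),'tilt',np.degrees(np.arccos(-M[2,0])))
z0=s['position'][2]-.0326
c=np.array(s['position'][:2])+.109*M[:2,1]
h=np.hypot(P[...,0]-c[0],P[...,1]-c[1])
m=(d>0)&(abs(P[...,2]-z0-.022)<.005)&(np.arange(420)[:,None]<240)&(h<.022)
print('under',z0,'collar n',m.sum(),'mean',P[m].mean(0).round(4),'mid',((P[m].min(0)+P[m].max(0))/2).round(4))
mm=(d>0)&(P[...,2]>.149)&(P[...,2]<.16)&(np.hypot(P[...,0]-.5975,P[...,1]-.0965)<.012)&(h<.013)
if mm.any():print('tip',mm.sum(),((P[mm].min(0)+P[mm].max(0))/2).round(4))
cv2.imwrite('pics/'+sys.argv[1]+'c.png',cv2.resize(im[0:260,140:420],None,fx=2.5,fy=2.3)[:,:,::-1])
E
python3 chk.py w10
```

```text
time: 14.13
position: [0.4889, 0.0888, 0.2329]
tool_rot: [1.148, 1.249, -1.157]
ft_force: [-1.0, 0.0, -3.8]
grip_width: 0.178
14.1833 [0.4886 0.0886 0.2329] [-0.2  0.5 -3.1] 0.179 yaw 4.433116967249273 tilt 0.3916532799146844
under 0.2002685184014319 collar n 2370 mean [0.5978 0.0969 0.2212] mid [0.5979 0.0967 0.2207]
tip 135 [0.5972 0.0957 0.1525]
```

View pics/w10c.png

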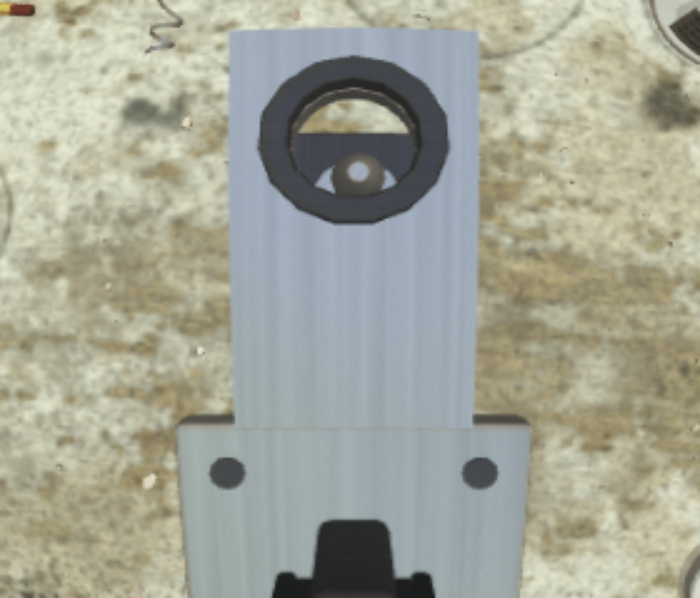

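```bash
python3 -m creep '[{"linear":[0.008,0,0],"twist":[0,0,0],"fingers":1},{"linear":[0.02,0,0],"twist":[0,0,0],"fingers":1},{"linear":[0.034,0,0],"twist":[0,0,0],"fingers":1},{"linear":[0.048,0,0],"twist":[0,0,0],"fingers":1},{"linear":[0.062,0,0],"twist":[0,0,0],"fingers":1},{"linear":[0.076,0,0],"twist":[0,0,0],"fingers":1},{"linear":[0.086,0,0],"twist":[0,0,0],"fingers":1},{"linear":[0.09,0,0],"twist":[0,0,0],"fingers":1}]' 55
python3 chk.py w11
```

```text
time: 14.85
position: [0.4863, 0.0877, 0.1405]
tool_rot: [1.147, 1.251, -1.161]
ft_force: [-0.4, -0.5, -2.7]
grip_width: 0.176
14.9 [0.4865 0.0877 0.1407] [-0.4 -0.1 -3.8] 0.181 yaw 4.387476561140703 tilt 0.5794041584345617
under 0.10808968093356713 collar n 2382 mean [0.5948 0.0957 0.1285] mid [0.5955 0.0955 0.1301]
tip 367 [0.597  0.0955 0.1529]
```

View pics/w11c.png

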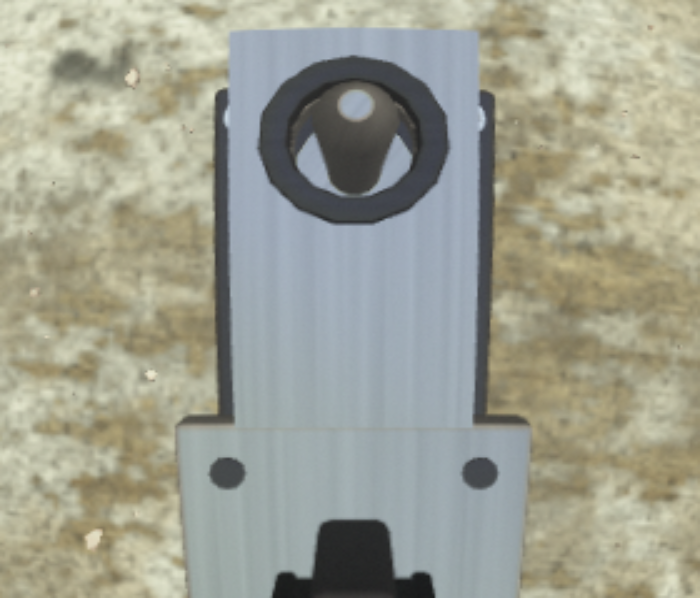

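The platen is threaded: the rod tip shows through the collar at about (355,105), and the forces haven't changed. I'll correct 2 mm and keep lowering.

```bash
python3 -m creep '[{"linear":[0.006,0.001,0],"twist":[0,0,0],"fingers":1},{"linear":[0.016,0.002,0],"twist":[0,0,0],"fingers":1},{"linear":[0.028,0.002,0],"twist":[0,0,0],"fingers":1},{"linear":[0.04,0.002,0],"twist":[0,0,0],"fingers":1},{"linear":[0.052,0.002,0],"twist":[0,0,0],"fingers":1},{"linear":[0.06,0.002,0],"twist":[0,0,0],"fingers":1},{"linear":[0.065,0.002,0],"twist":[0,0,0],"fingers":1},{"linear":[0.066,0.002,0],"twist":[0,0,0],"fingers":1}]' 55
python3 chk.py w12
```

```text
time: 15.57
position: [0.4891, 0.0881, 0.0761]
tool_rot: [1.148, 1.249, -1.159]
ft_force: [-0.1, -0.4, -3.6]
grip_width: 0.178
15.6167 [0.4894 0.0882 0.0767] [-0.1 -0.1 -3.5] 0.18 yaw 4.39290420465303 tilt 0.3958913894880086
under 0.04405537296033874 collar n 1734 mean [0.5926 0.0959 0.0645] mid [0.5955 0.0959 0.0659]
tip 1044 [0.5965 0.0955 0.1528]
```

```bash
python3 -m creep '[{"linear":[0.003,0,0],"twist":[0,0,0],"fingers":1},{"linear":[0.006,0,0],"twist":[0,0,0],"fingers":1},{"linear":[0.008,0,0],"twist":[0,0,0],"fingers":1},{"linear":[0.01,0,0],"twist":[0,0,0],"fingers":1},{"linear":[0.011,0,0],"twist":[0,0,0],"fingers":1},{"linear":[0.011,0,0],"twist":[0,0,0],"fingers":1}]' 55
python3 chk.py w13
```

```text
time: 16.12
position: [0.4893, 0.0882, 0.0659]
tool_rot: [1.149, 1.249, -1.158]
ft_force: [-0.2, 0.5, -3.8]
grip_width: 0.181
16.1667 [0.4894 0.0882 0.066 ] [ 0.4 -0.3 -3.2] 0.181 yaw 4.390474736188178 tilt 0.36511399542066275
under 0.033442565353674535 collar n 1736 mean [0.5928 0.096  0.0543] mid [0.5956 0.096  0.0555]
tip 715 [0.5949 0.0954 0.1525]
```

Not in contact yet, about 1.5 mm above. I'll take 1 mm steps down.

```bash
python3 -m creep '[{"linear":[0.001,0,0],"twist":[0,0,0],"fingers":1},{"linear":[0.002,0,0],"twist":[0,0,0],"fingers":1},{"linear":[0.002,0,0],"twist":[0,0,0],"fingers":1}]' 55
python3 chk.py w14
```

```text
time: 16.42
position: [0.4897, 0.0882, 0.0646]
tool_rot: [1.15, 1.248, -1.157]
ft_force: [-2.0, -0.4, 0.7]
grip_width: 0.177
16.4667 [0.4897 0.0882 0.0646] [-2.3 -0.8  1.8] 0.18 yaw 4.380415648281885 tilt 0.3353782136574659
under 0.03203031688087208 collar n 1738 mean [0.593  0.0962 0.0533] mid [0.596 0.096 0.054]
tip 716 [0.5946 0.0954 0.1523]
```

The force went from -3.5 N to about +1.8 N, so it is seated on the mould. Releasing.

```bash
python3 -m creep '[{"linear":[0,0,0],"twist":[0,0,0],"fingers":-0.2},{"linear":[0,0,0],"twist":[0,0,0],"fingers":-0.2},{"linear":[0,0,0],"twist":[0,0,0],"fingers":-0.2},{"linear":[0,0,0],"twist":[0,0,0],"fingers":-0.2},{"linear":[0,0,0],"twist":[0,0,0],"fingers":-0.2},{"linear":[0,0,0],"twist":[0,0,0],"fingers":-0.2},{"linear":[0,0,0],"twist":[0,0,0],"fingers":-0.2},{"linear":[0,0,0],"twist":[0,0,0],"fingers":-0.2}]' 55
python3 chk.py w15
```

```text
time: 17.13
position: [0.4894, 0.0882, 0.064]
tool_rot: [1.149, 1.249, -1.157]
ft_force: [0.1, 0.2, -0.3]
grip_width: 0.586
17.1833 [0.4895 0.0882 0.0641] [-0.3  0.2 -0.4] 0.595 yaw 4.389139756192338 tilt 0.36082091767381236
under 0.03145134788197045 collar n 1770 mean [0.593  0.0962 0.0532] mid [0.5956 0.096  0.0533]
tip 649 [0.5946 0.0955 0.152 ]
```

```bash
python3 -m creep '[{"linear":[-0.01,0,0],"twist":[0,0,0],"fingers":-0.2},{"linear":[-0.025,0,0],"twist":[0,0,0],"fingers":-0.2},{"linear":[-0.045,0,0],"twist":[0,0,0],"fingers":-0.2},{"linear":[-0.07,0,0],"twist":[0,0,0],"fingers":-0.2},{"linear":[-0.1,0,0],"twist":[0,0,0],"fingers":-0.2},{"linear":[-0.13,0,0],"twist":[0,0,0],"fingers":-0.2},{"linear":[-0.15,0,0],"twist":[0,0,0],"fingers":-0.2},{"linear":[-0.15,0,0],"twist":[0,0,0],"fingers":-0.2}]' 55
python3 - <<'E'
from goal import *
np.set_printoptions(precision=4,suppress=True)
im,d,P=wlook('w16');s=readout.get_state();print(s['time'],s['position'],s['ft_force'])
for l in ['platen','platen_grip','platen_ear','blank','rod_tip']:
    for r in nets.place_of('wrist',l)[:1]: print(l,np.array(r['centre']),round(r['conf'],2))
m=(d>0)&(P[...,2]>.08)&(P[...,2]<.096)&(abs(P[...,0]-.49)<.05)&(abs(P[...,1]-.088)<.04)
Q=P[m];print('grip',m.sum(),Q.mean(0),cv2.minAreaRect((Q[:,:2]*1000).astype(np.float32)))
m=(d>0)&(P[...,2]>.049)&(P[...,2]<.058)&(np.hypot(P[...,0]-.5975,P[...,1]-.0965)<.025)
Q=P[m];print('collar',m.sum(),Q.mean(0),Q.min(0),Q.max(0))
m=(d>0)&(P[...,2]>.035)&(P[...,2]<.049)&(abs(P[...,0]-.5)<.09)&(abs(P[...,1]-.09)<.06);Q=P[m]
A=np.c_[Q[:,:2],np.ones(len(Q))];c=np.linalg.lstsq(A,Q[:,2],rcond=None)[0];print('plate z',Q[:,2].mean(),'tilt',c[:2])
im,d=save('top','top1.png')
for l in ['blank']:
    for r in nets.place_of('top',l)[:1]: print(l,np.array(r['centre']),round(r['conf'],2))
E
```

```text
time: 17.85
position: [0.4933, 0.0889, 0.2201]
tool_rot: [1.155, 1.243, -1.15]
ft_force: [1.0, -0.0, 0.3]
grip_width: 0.601
17.9 [0.4921 0.0887 0.2175] [-0.7186 -0.669  -0.9375]
platen_grip [0.4893 0.0883 0.0744] 0.91
platen_ear [0.5959 0.0975 0.028 ] 0.6
blank [0.521  0.4435 0.001 ] 0.66
rod_tip [0.5977 0.0986 0.1559] 0.64
grip 738 [0.4907 0.088  0.0872] ((489.4929504394531, 87.53860473632812), (43.49400329589844, 14.710034370422363), 4.1386613845825195)
collar 536 [0.5962 0.0966 0.0533] [0.5806 0.0775 0.0494] [0.6176 0.115  0.0574]
plate z 0.04367536036631068 tilt [-0.0013 -0.0002]
blank [0.5215 0.4396 0.0033] 0.65
```

View pics/w16.png

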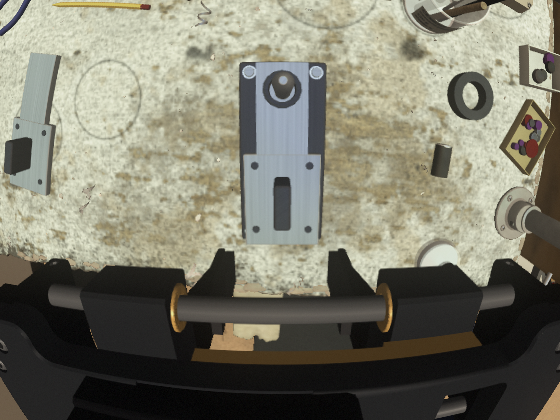

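The picture shows the platen flat on the press: rod through the collar at (283,88), grip at (282,203), and the blank still at (30,140). The plate top is at z 0.044, level and centred, and the arm is clear of it.

```bash
python3 -c "
from bench import job,readout
s=readout.get_state();print(s['time'],s['position'],s['qd'])
print(job.close_job())"
```

```text
18.25 [0.48974791 0.08816465 0.21295264] [-0.00030308 -0.00058378  0.00073381 -0.00611648  0.00014829  0.00147509
 -0.00047167]
the job is handed in; nothing more can be done
None
```

The drilled platen is on the guide rod and lying flat on the mould. I handed the job in at 18.3 s of the 43 s allowed; it reports no verdict, so the result rests on my own checks below.

I tucked the arm past a hanging flex-shaft tool and gripped the drilled platen. I aligned its hole over the rod to about 1 mm, lowered it by hand until the wrist force showed contact, then released and backed off.

**Last checks:**
- **Height and level:** the plate's top face measured z = 0.0437 m, against 0.044 expected when seated. Its tilt was about 0.1°.
- **Centring:** the grip was about 2 mm from the mould centre and turned about 4.1°, against about 4.4° for the press. The collar was about 2 mm from the rod axis, although the rod partly hid it.
- **Blank platen:** three readings of its position agreed to within 5 mm, so it was not disturbed.
- **Clearance:** the gripper was about 85 mm above the platen's grip, with near-zero wrist force.

**Failed or disagreed:**
- My first grasp failed because I lifted before the slow fingers had closed. The platen did not move, and the second grasp held.
- Joint 2 once read -0.302 rad while tucked, just past its -0.3 limit. I took it for sensor noise and backed off at once, but can't rule out a limit violation.
- In the final picture the network put the platen's hole 4 mm too low and gave no reading for the platen as a whole, so I relied on the depth measurements.

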